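# Load the stone carriers into the imager's magazine

### The arm

A 6-joint arm with a two-finger parallel gripper is mounted at the origin on the work surface. World frame = base frame: x ahead of the robot, y to its left, z up, the work surface at z = 0. Lengths are in mm, angles in rad, forces in N, time in s.
With the tool pointing down it reaches from about 275 to 750 mm from the base axis. Payload 10.2 kg.
Tool frame: the origin (TCP) lies at the very end of the fingers, on their centre line; the grasp point (between the pads) lies 19 mm behind it; z points along the fingers, y is the line along which they close (so a half turn about z gives the same grasp; the last joint's range is limited). The gripper opens to 85 mm and grips with 20 to 120 N. Pads are 22 mm wide; open, the fingers measure 114 mm over their backs; the gripper's body (76 mm by 85 mm) begins 54 mm behind the grasp point. The pads swing forward as they close: fully open they stand 13 mm farther back than shut.
Start: joints at [-1.404, 0.313, 1.498, -0, 1.331, -0.223], TCP at [199.49, -485.628, 231.294] pointing down, gripper open.
Joint ranges: [-2.94, 2.94], [-0.97, 2.17], [0.19, 2.56], [-1.23, 4.37], [0.02, 3.11], [-2.88, 2.88]. Speed limits (rad/s): [2.39, 2.39, 3.01, 3.14, 3.14, 3.14].

### API

Orientations are given as a unit quaternion [w, x, y, z].
In Python, from rig import ctrl gives the robot as it stands.
- The arm moves only by the shell command python3 -m inch 'ROWS' [OPENING] [FORCE]. ROWS is text: rows parted by semicolons, each of 6 numbers parted by spaces: the shift along the tool's x, y, z in mm, then the turn, a rotation vector about the tool's x, y, z in units of 6 degrees (1.0 is 6 degrees). A call has exactly 10 rows; each row shifts and turns the commanded pose from where the row before left it, along the tool's axes as they then stand; what a row does not reach is not made up. A row lasts 1/12 s, in which the tool goes at most 41.7 mm and 7.16 degrees, less where a joint would pass 70% of its speed; a pose out of reach is approached as far as the arm can. A call with a gripper value outside its range is refused whole. OPENING is the opening, from 0 (shut) to 1 (fully open), set as the call begins (- or left out, the last holds). The fingers move at their own pace and stop on an object; FORCE is the grip in N (left out, the last holds). Time passes only in rows, so rows that do not move let the fingers close, or fill a call up. It gives the time, the measured TCP pose, the force, the opening and the grip force at its end, in the units of the state.
- ctrl.sense(): the state, without advancing time (a new reading comes with each control period).
- ctrl.capture(name): name is "scene" or "side" or "wrist"; returns a dict with "image" (480x640x3 uint8, red, green, blue), "intrinsics" (3x3 intrinsics, pixels), "rvec" (rotation vector, rad) and "tvec" (3), from world to camera coordinates, as OpenCV has them. Camera axes: x right, y down, z forward; pixel columns grow to the right and rows downward; lengths in mm; the calibration is good to about 2 mm. The wrist camera is an equidistant fisheye: a pixel r from the principal point sees the ray r / f radians off the axis. A picture is of the moment at which its call begins. There is no depth.
- ctrl.finish_job(): hands the job in; it is judged then, once.
The state is a dict: "time_s": time; "joints": joint angles; "dq": joint speeds; "tau": joint torques, N m; "eef_pos": TCP position; "ee_rot": TCP orientation; "force": force on the tool from outside, world axes, zero at the start; "wrist_torque": the same for the moment, N m; "grip_width": opening from 0.0 (shut) to 1.0 (fully open); "grip_force": force on a finger pad.
Only numpy, scipy, OpenCV 4.12 (cv2) and the standard library are available. Lean on these libraries where they do the work, as an engineer would, in place of code of your own. Each camera call takes 0.05 s, during which the arm holds its last target. There are 200 camera calls.

### The job

Flip the red-handled toggle clamp over so that it stays open, and move the yellow calibration block out of the loading bay to stand flat on the middle of the blue pad. Then send every stone carrier on the mat into the covered magazine: stand it stone-up in the bay, run the red-gripped slide to its end stop so that it pushes the carrier in, and let the slide spring back home. Finish with all carriers inside, the slide home and the clamp still open, and do not disturb the other things on the bench.

Things in the scene. Friction and masses are not known exactly. Their poses are not given: they have to be found in the camera images.
- loader: magazine loader, a fixed grey bench instrument, base plate 110 x 395 mm, its top (the bed) 12 mm above the table. Origin: on the table under the centre of the loading bay; +y is the slide's stroke, +x points to the clamp's hinge, z up. Beyond the magazine, from y=260 to 330 mm, stands a white imaging head 80 mm wide, 80 mm high
- bay (a point): centre of the loading bay on the bed (loader frame 0, 0, 12 mm; same axes). The bay is an open stretch of bed from loader y=-60 (pusher face at home) to y=+60 mm (magazine mouth), between two straight guides 48 mm apart (inner faces x=+-24 mm), each 10 mm wide and only 8 mm above the bed; the guides run back past the slide too
- magazine_mouth (a point): centre of the magazine's mouth on the bed (loader frame 0, 60, 12 mm). From here to y=260 mm the channel, still 48 mm wide, has walls and a clear roof (34 mm clear height, roof top 50 mm above the table) and is closed at the far end: carriers get in only through the mouth
- slide (a joint): spring-return pusher slide, m: 0 = home, 0.145 = at its end stop, moving along the loader's +y. The spring pulls back with 2 N at home, 9.5 N at the stop. Pusher block 40 mm wide, 70 long, 13 to 35 mm above the table; at the stop its face is 25 mm inside the magazine (loader y=85), leaving a carrier about 105 mm from the bay centre and pushing earlier ones farther
- slide_grip (a point): point on the slide's upright red grip, 80 mm above the table; the grip is 14 mm wide (loader x), 24 mm long (along the stroke), from 35 to 95 mm above the table. It lies 42 mm behind the pusher face (loader y=-102 mm at home, +43 at the stop)
- clamp (a joint): over-centre toggle clamp, rad: about 0 = clamped (arm lying over the block in the bay), 1.9 = fully open. Its weighted bar makes it fall to either side of dead centre at 0.93 and stay there. Axis along the loader's +y through point clamp_hinge, so opening swings the red bar up and over towards the loader's +x. It holds with about 0.2 N m at 0, falling to nothing at dead centre
- clamp_hinge (a point): hinge axis of the clamp (loader frame 65, 0, 53 mm); the hinge cheeks rise to 52 mm above the table; the swinging arm is 66 mm long
- clamp_grip (a point): centre of the clamp's red grip bar: 14 mm diameter, 44 mm long parallel to the loader's y, 80 mm from the hinge axis. Clamped, it is about over the bay centre 103 mm above the table, its handle leaning 0.9 rad from upright towards -x of the loader
- cal_block: yellow calibration block, 40 (x) x 44 (y) x 30 mm high, 150 g; origin at the centre of its underside. At the start it stands in the bay, clamped, its axes along the loader's
- pad: blue parking pad for the block, fixed, 75 x 75 mm, 4 mm thick; origin on the table under its centre
- mat: grey sorting mat, fixed, 300 x 260 mm, its surface 6 mm above the table; origin on the table under its centre
- carrier_a: stone carrier: black round puck, 40 mm diameter, 24 mm high (29 mm with the red stone on its top centre), 60 g; origin at the centre of its underside, z up through the stone. Stands on the mat at the start; may be absent
- carrier_b: stone carrier: black round puck, 40 mm diameter, 24 mm high (29 mm with the green stone on its top centre), 60 g; origin at the centre of its underside, z up through the stone. Stands on the mat at the start; may be absent
- carrier_c: stone carrier: black round puck, 40 mm diameter, 24 mm high (29 mm with the blue stone on its top centre), 60 g; origin at the centre of its underside, z up through the stone. Stands on the mat at the start; may be absent
- carrier_d: stone carrier: black round puck, 40 mm diameter, 24 mm high (29 mm with the yellow stone on its top centre), 60 g; origin at the centre of its underside, z up through the stone. Stands on the mat at the start; may be absent
- loupe: bystander: folded loupe on the mat, steel, about 60 x 26 x 24 mm; origin at its underside
- packet: bystander: flat white stone paper packet on the mat, 40 x 75 x 6 mm; origin at its underside
- phone: bystander: black phone, 150 x 72 x 9 mm, lying beyond the blue pad; origin at its underside
- tweezers: bystander: steel tweezers lying on the table, 120 x 12 x 4 mm; origin at its underside
- stone_jar: bystander: small clear jar, 48 mm diameter, 45 mm high, behind the loader; origin at its underside
Mind the look-alikes: they are no part of the job. There is more than one size of the cal_block; the job needs the larger.

How it is judged:
By the outcome, as a careful person would: the job done as asked, in the order asked, and still so for the second after the job is handed in, with the robot touching nothing.
Of carrier_a, carrier_b, carrier_c, carrier_d only 3 to 4 are there at a start; the rules pass over those that are not, and their reading is None.
At some moment in a run one of carrier_a, carrier_b, carrier_c, carrier_d may be knocked a few centimetres aside while the robot is not near it.
Once in a run the grip may slacken for a moment while it holds something.
It also fails if it takes over 210 s, if anything falls off the work surface, if the arm or the gripper's body presses on something with over 40 N, if the wrist force passes 120 N, or if a joint passes its speed limit or range.

## Working session

There is one attempt and no reset: what is moved stays moved. The work goes in short steps, Python scripts to look and compute and a shell command to move; the robot and the scene stay as the last step left them, time stands still between calls to the robot, and variables do not carry over. Pictures are saved under pics/ and viewed, at most 16 in all, crops included, and the job is handed in when it is done.

```bash
ls; mkdir -p pics; cat > h.py <<'E'
import numpy as np, cv2
from rig import ctrl
def cap(n,save=None):
    c=ctrl.capture(n); 
    if save: cv2.imwrite('pics/'+save,c['image'][:,:,::-1])
    return c
def ray(c,u,v,wrist=False):
    K=np.array(c['intrinsics']);R=cv2.Rodrigues(np.array(c['rvec'],float))[0];t=np.array(c['tvec'],float)
    x=(u-K[0,2])/K[0,0];y=(v-K[1,2])/K[1,1]
    if wrist:
        r=np.hypot(x,y);s=np.sin(r)/r if r>1e-9 else 1;d=np.array([x*s,y*s,np.cos(r)])
    else: d=np.array([x,y,1.])
    return -R.T@t, R.T@d
def onz(c,u,v,z,wrist=False):
    o,d=ray(c,u,v,wrist); return o+d*(z-o[2])/d[2]
def proj(c,P,wrist=False):
    K=np.array(c['intrinsics']);R=cv2.Rodrigues(np.array(c['rvec'],float))[0];p=R@np.array(P,float)+np.array(c['tvec'],float)
    if wrist:
        r=np.hypot(p[0],p[1]);th=np.arctan2(r,p[2]);x,y=p[0]/r*th,p[1]/r*th
    else: x,y=p[0]/p[2],p[1]/p[2]
    return K[0,0]*x+K[0,2],K[1,1]*y+K[1,2]
E
python3 - <<'E'
from h import *
for n in ("scene","side","wrist"):
    c=cap(n,n+"0.png"); o,d=ray(c,320,240,n=="wrist"); print(n,o.round(),d.round(2),np.array(c['intrinsics'])[0,0])
s=ctrl.sense(); print(s['ee_rot'],s['force'],s['grip_width'])
E
```

```text
pics
scene [ 953. -706.  768.] [-0.39  0.69 -0.61] 507.8202314202495
side [ 526. 1061.  806.] [ 0.01 -0.83 -0.55] 484.12898343614825
wrist [ 277. -453.  373.] [-0.3  -0.13 -0.95] 371.64829954431775
[-4.72124008e-04  9.81067272e-01  1.93666685e-01  1.41528222e-05] [-0.23989401  0.21515029 -0.72887406] 0.9964241745226505
```

View pics/scene0.png

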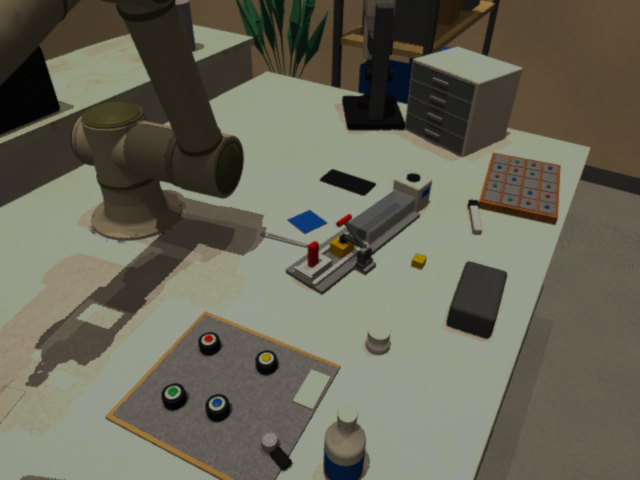

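View pics/side0.png

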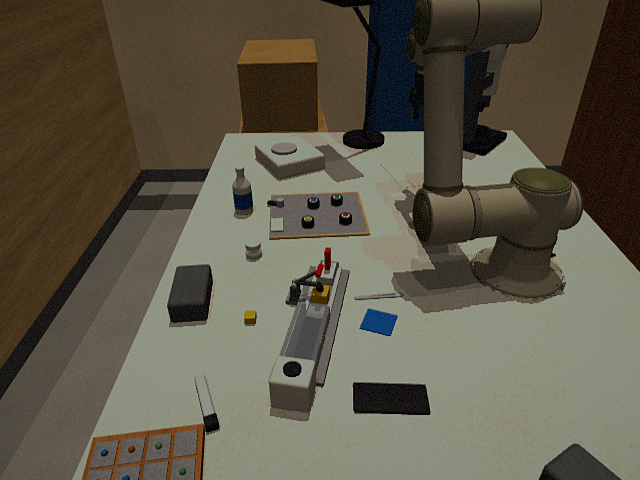

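The scene view shows all four carriers on the mat: red (209,343), yellow (266,361), green (174,395) and blue (217,406). It also shows the slide grip (313,253), clamp bar (344,220), block in the bay (342,246) and pad (308,221). The yellow cube at (419,260) is a smaller look-alike. The side view agrees: block (320,294), small cube (250,317).

```bash
cat >> h.py <<'E'
def blobs(img,lo,hi,amin=8,box=None):
    h=cv2.cvtColor(img,cv2.COLOR_RGB2HSV); lo=np.array(lo);hi=np.array(hi)
    if lo[0]<0:
        m=cv2.inRange(h,np.array([0,lo[1],lo[2]]),hi)|cv2.inRange(h,np.array([180+lo[0],lo[1],lo[2]]),np.array([180,255,255]))
    else: m=cv2.inRange(h,lo,hi)
    if box: 
        k=np.zeros_like(m);k[box[1]:box[3],box[0]:box[2]]=1;m=m*k
    n,l,s,c=cv2.connectedComponentsWithStats(m)
    return sorted([(int(s[i,4]),c[i].round(1).tolist(),s[i,:4].tolist()) for i in range(1,n) if s[i,4]>=amin],reverse=True),m
def tri(c1,p1,c2,p2):
    o1,d1=ray(c1,*p1);o2,d2=ray(c2,*p2);A=np.stack([d1,-d2],1)
    k=np.linalg.lstsq(A,o2-o1,rcond=None)[0];a=o1+k[0]*d1;b=o2+k[1]*d2
    return ((a+b)/2).round(1),round(float(np.linalg.norm(a-b)),1)
COL=dict(red=((-8,150,70),(8,255,255)),yel=((18,130,90),(34,255,255)),grn=((45,90,60),(85,255,255)),blu=((98,130,60),(125,255,255)))
E
python3 - <<'E'
from h import *
a=cap("scene");b=cap("side")
for k,(lo,hi) in COL.items():
    print(k);
    for c in (a,b): print([x for x in blobs(c['image'],lo,hi)[0]][:6])
E
```

```text
red
[(76, [343.7, 219.6], [337, 214, 15, 12]), (48, [312.5, 244.5], [308, 241, 10, 8]), (43, [208.0, 338.2], [204, 335, 9, 7]), (9, [547.6, 195.7], [546, 195, 4, 3])]
[(61, [319.4, 269.0], [316, 263, 8, 13]), (26, [327.3, 250.0], [325, 248, 6, 5]), (13, [345.3, 214.0], [343, 213, 5, 3])]
yel
[(661, [142.5, 420.4], [106, 356, 81, 102]), (190, [407.6, 47.2], [393, 42, 30, 12]), (169, [237.8, 325.9], [206, 313, 66, 27]), (140, [483.2, 5.9], [473, 0, 21, 12]), (104, [354.2, 37.4], [343, 34, 20, 8]), (104, [338.1, 243.5], [330, 236, 18, 14])]
[(83, [249.3, 314.3], [244, 310, 12, 9]), (67, [324.4, 290.3], [318, 285, 12, 12]), (41, [360.3, 203.1], [357, 192, 8, 25]), (39, [344.3, 233.8], [331, 233, 28, 3]), (27, [285.4, 43.6], [282, 39, 8, 12]), (27, [276.4, 53.9], [272, 47, 9, 13])]
grn
[(239, [250.6, 14.5], [238, 0, 20, 35]), (60, [172.1, 391.0], [168, 387, 10, 9]), (37, [302.9, 7.1], [301, 0, 6, 19]), (16, [288.6, 30.9], [288, 26, 2, 10]), (9, [291.4, 9.0], [291, 5, 2, 9]), (9, [273.0, 2.2], [272, 0, 3, 6])]
[(24, [182.0, 470.3], [179, 468, 7, 6]), (20, [157.9, 444.8], [155, 443, 6, 5]), (10, [336.5, 195.8], [335, 195, 4, 3])]
blu
[(454, [307.0, 221.3], [289, 211, 37, 22]), (49, [216.6, 402.1], [213, 399, 8, 7]), (16, [444.4, 47.9], [441, 47, 8, 3]), (8, [529.9, 192.1], [529, 191, 3, 3]), (8, [425.8, 189.0], [423, 187, 6, 5])]
[(646, [378.4, 321.8], [360, 309, 37, 27]), (26, [103.7, 452.1], [101, 450, 6, 5]), (23, [125.5, 477.7], [122, 476, 7, 4]), (10, [312.9, 198.9], [311, 198, 5, 3])]
```

```bash
python3 - <<'E'
from h import *
a=cap("scene");b=cap("side")
print('bar',tri(a,(343.7,219.6),b,(319.4,269)))
print('grip top',tri(a,(312.5,243.5),b,(327.3,250)), onz(a,312.5,244,90).round(), onz(b,327.3,250,90).round())
print('head disc',tri(a,(413,178),b,(292,369)))
print('pad',onz(a,307,221.3,4).round(),onz(b,378.4,321.8,4).round())
for n,p,q in (('red',(208,338.2),(345.3,214)),('grn',(172.1,391),(336.5,195.8)),('blu',(216.6,402.1),(312.9,198.9)),('yel',(266,356),None)):
    print(n,onz(a,*p,35).round(), None if q is None else tri(a,p,b,q))
# pad edges
r=blobs(a['image'],*COL['blu'])[1];n,l=cv2.connectedComponents(r);m=(l==l[221,307]).astype(np.uint8)
ys,xs=np.nonzero(m);P=np.array([onz(a,x,y,4)[:2] for x,y in zip(xs,ys)],np.float32);print(cv2.minAreaRect(P))
r=blobs(b['image'],*COL['blu'])[1];n,l=cv2.connectedComponents(r);m=(l==l[321,378]).astype(np.uint8)
ys,xs=np.nonzero(m);P=np.array([onz(b,x,y,4)[:2] for x,y in zip(xs,ys)],np.float32);print(cv2.minAreaRect(P))
c=cap("wrist","w0.png")
i=a['image'][180:320,260:460];cv2.imwrite('pics/s0c.png',cv2.resize(i,None,fx=4,fy=4,interpolation=2)[:,:,::-1])
E
```

```text
bar (array([536. , 126.8, 104.9]), 1.2)
grip top (array([514.9,  28.5,  93.2]), 3.9) [512.  31.  90.] [517.  25.  90.]
head disc (array([587.6, 417.7,  81.4]), 1.7)
pad [395. 198.   4.] [396. 203.   4.]
red [ 456. -256.   35.] (array([ 456.6, -255.3,   34. ]), 2.6)
grn [ 480. -377.   35.] (array([ 481.1, -376.8,   33.6]), 2.9)
blu [ 559. -356.   35.] (array([ 559.9, -355.4,   33.9]), 2.9)
yel [ 573. -235.   35.] None
((393.6396484375, 198.68089294433594), (70.9673843383789, 73.07660675048828), 69.40169525146484)
((396.0907897949219, 202.40707397460938), (72.5298843383789, 73.53707885742188), 69.55992126464844)
```

View pics/s0c.png

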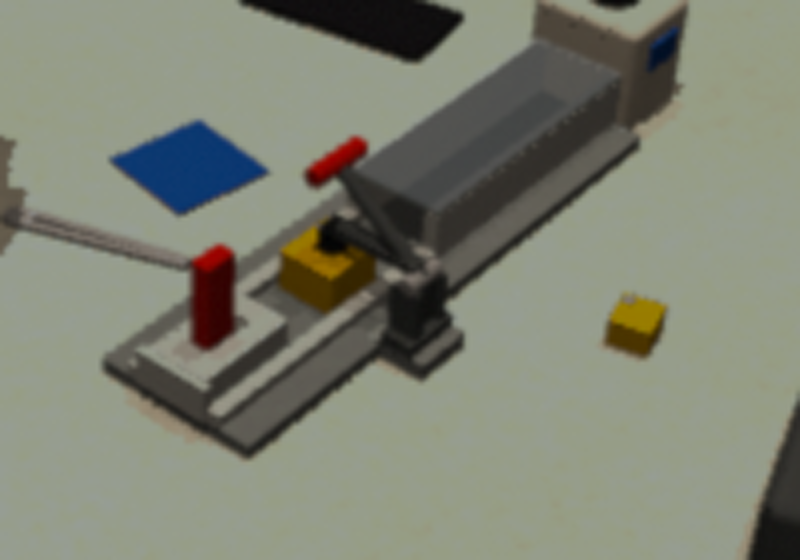

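```bash
python3 -m inch '0 0 0 0 0 0;0 0 0 0 0 0;0 0 0 0 0 0;0 0 0 0 0 0;0 0 0 0 0 0;0 0 0 0 0 0;0 0 0 0 0 0;0 0 0 0 0 0;0 0 0 0 0 0;0 0 0 0 0 0'
```

```text
time_s: 1.23
eef_pos: [199.5, -485.6, 231.3]
ee_rot: [0.0, 0.981, 0.194, 0.0]
force: [0.2, -0.7, -0.6]
grip_width: 1.0
grip_force: 0.0
```

The crop confirms it: the large block under the clamp arm at (328,262) in the crop is the one to move. The small cube at (637,323) stands free, so it is the decoy. The grip-to-head distance is 396 mm (expected 397), which puts the bay at about (533.6, 128.8) with yaw −10.6°.

```bash
cat >> h.py <<'E'
BAY=np.array([533.6,128.8]);YAW=np.radians(-10.57)
LX=np.array([np.cos(YAW),np.sin(YAW)]);LY=np.array([-np.sin(YAW),np.cos(YAW)])
def L2W(x,y): return BAY+x*LX+y*LY
def W2L(p): d=np.array(p[:2])-BAY; return np.array([d@LX,d@LY])
from scipy.spatial.transform import Rotation as Ro
def plan(x,y,z,az=169.43):
    s=ctrl.sense();q=s['ee_rot'];R=Ro.from_quat([q[1],q[2],q[3],q[0]]).as_matrix()
    d=R.T@(np.array([x,y,z])-s['eef_pos']);A=np.radians(az)
    T=np.array([[np.cos(A),np.sin(A),0],[np.sin(A),-np.cos(A),0],[0,0,-1]])
    r=Ro.from_matrix(R.T@T).as_rotvec(degrees=True)/6
    print('shift',d.round(1),'then turn',r.round(2),'| L',W2L(s['eef_pos']).round(1),'z',round(s['eef_pos'][2],1),'t',round(s['time_s'],1),'grip',round(s['grip_width'],3),round(s['grip_force'],1))
def planL(x,y,z): plan(*L2W(x,y),z)
E
R='25.8 -22.9 3 0 0 0'
python3 -m inch '25.8 -22.9 3 0 0 0;25.8 -22.9 3 0 0 0;25.8 -22.9 3 0 0 0;25.8 -22.9 3 0 0 0;25.8 -22.9 3 0 0 0;25.8 -22.9 3 0 0 0;25.8 -22.9 3 0 0 0;25.8 -22.9 3 0 0 0;25.8 -22.9 3 0 0 0;25.8 -22.9 3 0 0 0' 0 >/dev/null
python3 -m inch '25.8 -22.9 3 0 0 0;25.8 -22.9 3 0 0 0;25.8 -22.9 3 0 0 0;25.8 -22.9 3 0 0 0;25.8 -22.9 3 0 0 0;25.8 -22.9 3 0 0 0;25.8 -22.9 3 0 0 0;25.8 -22.9 3 0 0 0;25.8 -22.9 3 0 0 0;25.8 -22.9 3 0 0 0'
python3 -m inch '0 0 0 0 0 -1.15;0 0 0 0 0 -1.15;0 0 0 0 0 -1.15;0 0 0 0 0 -1.15;0 0 0 0 0 -1.15;0 0 0 0 0 -1.15;0 0 0 0 0 -1.15;0 0 0 0 0 -1.15;0 0 0 0 0 -1.15;0 0 0 0 0 -1.15'
python3 -m inch '0 0 0 0 0 -1.15;0 0 0 0 0 -1.15;0 0 0 0 0 -1.15;0 0 0 0 0 -1.15;0 0 0 0 0 -1.15;0 0 0 0 0 -1.15;0 0 0 0 0 -1.15;0 0 0 0 0 -1.15;0 0 0 0 0 -1.15;0 0 0 0 0 -1.15'
python3 -c "
from h import *
planL(-31,0,95); c=cap('wrist','w1.png')
print(ctrl.sense()['joints'])"
```

```text
time_s: 2.9
eef_pos: [503.2, 135.9, 171.2]
ee_rot: [0.0, 0.981, 0.194, 0.0]
force: [0.4, -0.1, 1.2]
grip_width: 0.001
grip_force: 0.0
time_s: 3.73
eef_pos: [502.8, 134.1, 171.3]
ee_rot: [0.0, 0.697, 0.717, 0.0]
force: [-0.8, -0.4, -0.3]
grip_width: -0.001
grip_force: 0.0
time_s: 4.57
eef_pos: [502.8, 134.1, 171.3]
ee_rot: [0.0, 0.168, 0.986, 0.0]
force: [0.7, 0.4, -1.0]
grip_width: 0.001
grip_force: 0.0
shift [-0.2  0.5 76.3] then turn [ 0.    0.   -1.46] | L [-31.3  -0.4] z 171.3 t 4.6 grip 0.001 0.0
[ 3.52417513e-02  3.57612249e-01  1.59935748e+00 -1.26142759e-05
  1.18466508e+00 -1.20544017e+00]
```

View pics/w1.png

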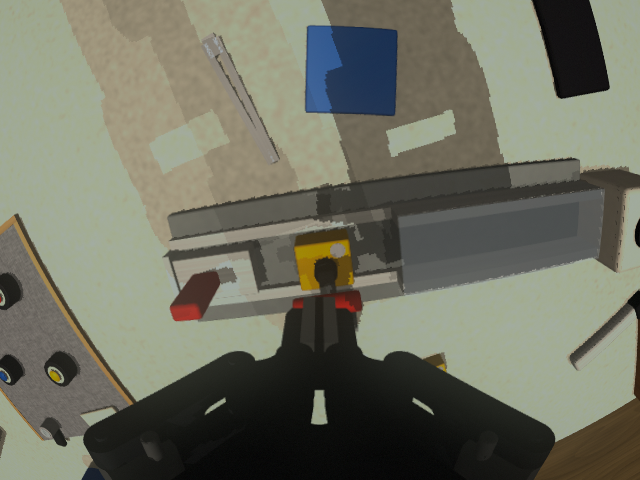

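The wrist view shows the closed fingers just on the −x side of the red bar (350,301), the block at (325,262) and the slide grip at (195,297). I'll descend, checking the bar's position first.

```bash

python3 -m inch '0 0 0 0 0 -0.5;0 0 0 0 0 -0.5;0 0 0 0 0 -0.46;0 0 20 0 0 0;0 0 20 0 0 0;0 0 20 0 0 0;0 0 12 0 0 0;0 0 4 0 0 0;0 0 0 0 0 0;0 0 0 0 0 0'
python3 -c "
from h import *
planL(-31,0,95); c=cap('wrist','w2.png')
for k in ('red','yel','blu'):
  for b in blobs(c['image'],*COL[k],60)[0][:4]:
    z={'red':105,'yel':42,'blu':4}[k]; p=onz(c,*b[1],z,True); print(k,b,p.round(),W2L(p).round(1))
"
```

```text
time_s: 5.45
eef_pos: [503.1, 134.1, 95.9]
ee_rot: [0.0, 0.096, 0.995, 0.0]
force: [0.0, 0.3, -0.8]
grip_width: -0.0
grip_force: 0.0
shift [0.1 0.3 0.9] then turn [ 0.    0.01 -0.07] | L [-30.9  -0.3] z 95.9 t 5.5 grip -0.0 0.0
red (642, [129.9, 355.9], [111, 346, 39, 22]) [507.  39. 105.] [ -9.5 -93.5]
yel (1182, [311.5, 294.8], [282, 284, 73, 39]) [520. 127.  42.] [-13.   -4.7]
yel (326, [20.2, 334.3], [0, 293, 48, 86]) [ 522. -126.   42.] [  35.2 -252.4]
yel (73, [75.7, 421.4], [65, 408, 21, 26]) [ 620. -120.   42.] [ 131.  -228.9]
blu (12578, [388.5, 63.9], [323, 0, 130, 131]) [395. 199.   4.] [-149.3   43.7]
```

```bash

python3 -m inch '-8 0 0 0 0 0;-7 0 0 0 0 0;-6 0 -5 0 0 0;-6 0 -5 0 0 0;-6 0 -5 0 0 0;-7 0 -3.3 0 0 0;-7 0 -3.3 0 0 0;-7 0 -3.3 0 0 0;-8 0 -1.5 0 0 0;-8 0 -1.5 0 0 0'
python3 -m inch '-8 0 -0.5 0 0 0;-8 0 -0.5 0 0 0;-8 0 0 0 0 0;-6 0 0 0 0 0;-4 0 0 0 0 0;0 0 0 0 0 0;0 0 0 0 0 0;0 0 0 0 0 0;0 0 0 0 0 0;0 0 0 0 0 0'
python3 -c "
from h import *
planL(0,0,150)
for n in ('scene','side'):
  c=cap(n,n+'1.png');print([b for b in blobs(c['image'],*COL['red'])[0]][:4])
i=cv2.imread('pics/scene1.png')[150:300,250:450];cv2.imwrite('pics/s1c.png',cv2.resize(i,None,fx=3,fy=3))"
```

```text
time_s: 6.33
eef_pos: [572.5, 120.7, 123.7]
ee_rot: [0.0, 0.095, 0.995, 0.0]
force: [-1.6, 0.7, 1.4]
grip_width: 0.001
grip_force: 0.7
time_s: 7.17
eef_pos: [605.2, 114.4, 124.8]
ee_rot: [0.001, 0.095, 0.995, 0.0]
force: [2.8, -0.1, 4.2]
grip_width: 0.0
grip_force: 1.8
shift [ 73.    0.6 -25.3] then turn [ 0.    0.02 -0.06] | L [73. -1.] z 124.8 t 7.2 grip 0.0 1.8
[(77, [384.8, 236.0], [378, 231, 14, 11]), (48, [312.5, 244.5], [308, 241, 10, 8]), (43, [208.0, 338.2], [204, 335, 9, 7]), (9, [547.6, 195.7], [546, 195, 4, 3])]
[(45, [273.4, 259.5], [269, 255, 9, 11]), (27, [327.3, 250.1], [325, 248, 6, 6]), (14, [345.1, 213.9], [343, 213, 5, 3])]
```

View pics/s1c.png

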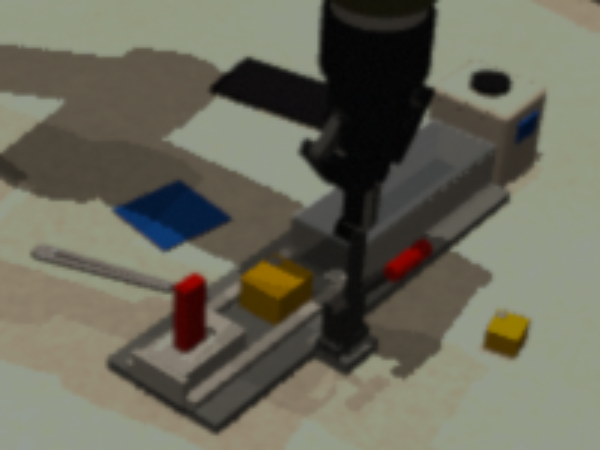

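The bar has swung over to (385,236) and the arm leans lightly against the finger. I'll lift away and check.

```bash

python3 -m inch '0 0 -8 0 0 0;0 0 -12 0 0 0;0 0 -15 0 0 0;0 0 -15 0 0 0;0 0 -10 0 0 0;15 0 0 0 0 0;20 0 0 0 0 0;20 0 0 0 0 0;18 0 0 0 0 0;0 0 0 0 0 0' 0.75
python3 - <<'E'
from h import *
planL(0,0,20)
a,b=cap('scene'),cap('side')
p=[max(x for x in blobs(c['image'],*COL['red'])[0] if bx[0]<x[1][0]<bx[1] and x[1][1]>bx[2])[1] for c,bx in ((a,(350,420,0)),(b,(240,300,0)))]
print(p,t:=tri(a,p[0],b,p[1]),W2L(t[0]))
c=cap('wrist','w3.png')
m=blobs(c['image'],*COL['yel'],300)
for x in m[0]: p=onz(c,*x[1],42,True);print(x,p.round(1),W2L(p).round(1))
E
```

```text
time_s: 8.1
eef_pos: [530.5, 129.1, 184.3]
ee_rot: [-0.001, 0.094, 0.996, -0.0]
force: [-0.8, 0.3, 1.0]
grip_width: 0.749
grip_force: 0.0
shift [ -3.5   0.4 164.3] then turn [-0.   -0.02 -0.05] | L [-3.1 -0.3] z 184.3 t 8.1 grip 0.749 0.0
[[391.2, 245.7], [267.3, 265.4]] (array([664.1, 103.3,  98.9]), 1.8) [132.96324968  -1.12881969]
(1431, [314.6, 230.6], [291, 201, 54, 46]) [538.5 123.9  42. ] [ 5.8 -3.9]
(644, [40.7, 227.4], [0, 143, 80, 171]) [ 482.1 -142.9   42. ] [  -0.8 -276.5]
```

View pics/w3.png

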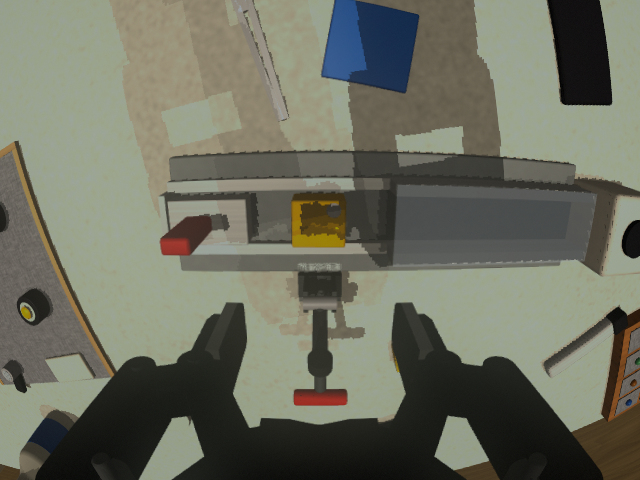

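The wrist view shows the clamp fully open, with its bar at (320,397) (L 133, −1). The block spans u 292–345, v 195–247. I'll check the loader frame against this view.

```bash
python3 - <<'E'
from h import *
c=cap('wrist');im=c['image'].copy()
def P(x,y,z): return tuple(int(round(v)) for v in proj(c,[*L2W(x,y),z],True))
for z,col in ((42,(0,255,255)),(12,(255,0,255))):
  for x,y in ((20,22),(20,-22),(-20,-22),(-20,22)): cv2.circle(im,P(x,y,z),1,col,-1)
for y in (-60,-40,40,55):
  for x in (-24,24): cv2.circle(im,P(x,y,20),1,(0,255,0),-1)
for x in (-24,24): cv2.circle(im,P(x,60,50),1,(255,0,0),-1)
i=im[140:300,150:420];cv2.imwrite('pics/w3c.png',cv2.resize(i,None,fx=2.9,fy=2.9,interpolation=0)[:,:,::-1])
E
```

```text
(no output)
```

View pics/w3c.png

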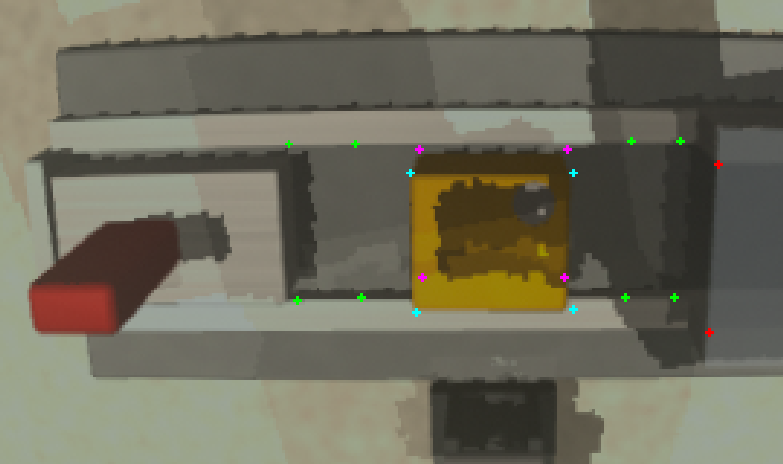

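The frame fits to about 1 mm: the projected block, guides and mouth points lie on their edges. Next I'll grasp the block.

```bash

python3 -m inch '-3.5 0 20 0 0 0;0 0.3 25 0 0 0;0 0 25 0 0 0;0 0 25 0 0 0;0 0 25 0 0 0;0 0 20 0 0 0;0 0 15 0 0 0;0 0 7 0 0 0;0 0 0 0 0 0;0 0 0 0 0 0'
python3 -m inch '0 0 0 0 0 0;0 0 0 0 0 0;0 0 0 0 0 0;0 0 0 0 0 0;0 0 0 0 0 0;0 0 0 0 0 0;0 0 0 0 0 0;0 0 0 0 0 0;0 0 0 0 0 0;0 0 0 0 0 0' 0.2 60
python3 -m inch '0 0 -5 0 0 0;0 0 -10 0 0 0;0 0 -15 0 0 0;0 0 -15 0 0 0;0 0 -15 0 0 0;0 0 -10 0 0 0;0 0 0 0 0 0;0 0 0 0 0 0;0 0 0 0 0 0;0 0 0 0 0 0'
python3 -c "
from h import *
plan(395,200.5,14)
c=cap('wrist','w4.png')
b=blobs(c['image'],*COL['blu'],500)[0][0];print(b,onz(c,*b[1],4,True))"
```

```text
time_s: 9.13
eef_pos: [537.2, 127.8, 22.5]
ee_rot: [0.0, 0.095, 0.995, 0.0]
force: [0.2, -0.5, 0.5]
grip_width: 0.75
grip_force: 0.0
time_s: 9.97
eef_pos: [537.7, 127.9, 23.6]
ee_rot: [0.001, 0.095, 0.995, 0.0]
force: [-0.0, 0.0, 7.2]
grip_width: 0.5
grip_force: 62.5
time_s: 10.8
eef_pos: [536.2, 127.8, 91.3]
ee_rot: [-0.001, 0.095, 0.995, -0.0]
force: [0.3, -1.0, -1.5]
grip_width: 0.504
grip_force: 61.6
shift [152.2  44.7  77.5] then turn [-0.   -0.02 -0.06] | L [ 2.7 -0.5] z 91.3 t 10.8 grip 0.504 61.6
(8105, [389.3, 33.7], [323, 0, 128, 80]) [408.92343191 196.03886455   4.        ]
```

```bash

python3 -m inch '15 5 0 0 0 0;20 6 0 0 0 0;25 7 0 0 0 0;25 7 0 0 0 0;25 7 0 0 0 0;20 6 0 0 0 0;19 6.5 0 0 0 0;0 0 0 0 0 0;0 0 0 0 0 0;0 0 0 0 0 0'
python3 -c "
from h import *
plan(398.1,199.7,16.5)
c=cap('wrist','w5.png')
b=blobs(c['image'],*COL['blu'],500)[0][0];print(b,onz(c,*b[1],4,True))"
```

```text
time_s: 11.68
eef_pos: [399.4, 199.6, 92.2]
ee_rot: [0.0, 0.095, 0.995, 0.0]
force: [-0.0, -0.7, -1.2]
grip_width: 0.497
grip_force: 61.6
shift [ 1.3 -0.2 75.7] then turn [ 0.    0.   -0.06] | L [-145.   45.] z 92.2 t 11.7 grip 0.497 61.6
(5483, [314.2, 215.0], [258, 178, 126, 102]) [377.60430648 200.85009043   4.        ]
```

View pics/w5.png

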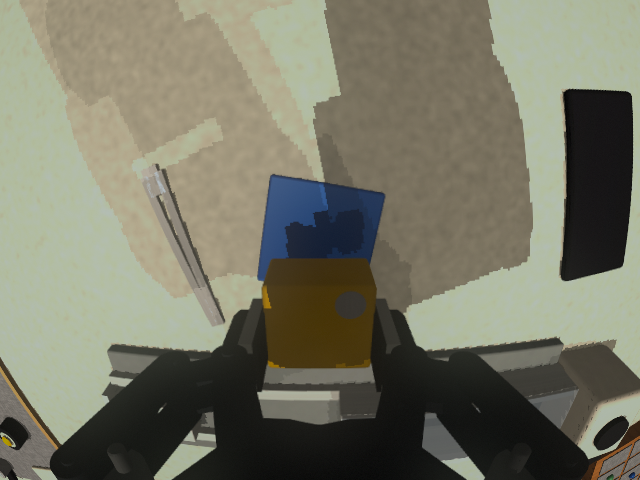

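The view shows the block held level, top at (320,315), in line with the pad at (322,230). Lower it and release.

```bash

python3 -m inch '1.3 0 10 0 0 0;0 0 15 0 0 0;0 0 15 0 0 0;0 0 12 0 0 0;0 0 10 0 0 0;0 0 6 0 0 0;0 0 4 0 0 0;0 0 2 0 0 0;0 0 1.5 0 0 0;0 0 0 0 0 0'
python3 -m inch '0 0 0 0 0 0;0 0 0 0 0 0;0 0 0 0 0 0;0 0 0 0 0 0;0 0 -5 0 0 0;0 0 -15 0 0 0;0 0 -25 0 0 0;0 0 -25 0 0 0;0 0 -25 0 0 0;0 0 -25 0 0 0' 0.75
python3 -m inch '0 0 -25 0 0 0;-25 -25 0 0 0 0;-25 -25 0 0 0 0;-25 -25 0 0 0 0;-25 -25 0 0 0 0;-20 -25 0 0 0 0;0 0 0 0 0 0;0 0 0 0 0 0;0 0 0 0 0 0;0 0 0 0 0 0'
python3 - <<'E'
from h import *
a,b,c=cap('scene','s5.png'),cap('side'),cap('wrist','w6.png')
for n,m in (('a',a),('b',b)):
    for k,zz in (('yel',34),('red',35),('grn',35),('blu',35)):
        for x in blobs(m['image'],*COL[k],6)[0]:
            p=onz(m,*x[1],zz); 
            if 300<p[0]<720 and -450<p[1]<480 and x[0]<500: print(n,k,x,p.round(1)[:2])
E
```

```text
time_s: 12.57
eef_pos: [397.8, 200.0, 16.8]
ee_rot: [0.0, 0.095, 0.995, 0.0]
force: [0.3, 0.6, -1.8]
grip_width: 0.499
grip_force: 61.6
time_s: 13.4
eef_pos: [397.3, 200.0, 138.4]
ee_rot: [0.0, 0.095, 0.995, 0.0]
force: [0.6, 0.4, 0.8]
grip_width: 0.752
grip_force: 0.0
time_s: 14.23
eef_pos: [491.1, 55.5, 161.9]
ee_rot: [-0.0, 0.094, 0.996, 0.0]
force: [0.2, -1.1, -0.3]
grip_width: 0.752
grip_force: 0.0
a yel (173, [239.5, 326.5], [206, 313, 71, 29]) [ 487.6 -201.4]
a yel (88, [419.3, 258.5], [412, 254, 14, 10]) [708.8 172.2]
a yel (83, [309.3, 211.7], [303, 207, 15, 10]) [399.8 200.6]
a yel (53, [265.9, 357.1], [262, 354, 9, 7]) [ 574.  -236.1]
a red (87, [390.9, 246.0], [384, 240, 15, 13]) [635.3 179.2]
a red (66, [311.8, 245.8], [308, 241, 11, 14]) [477.8  83.9]
a red (43, [208.0, 338.2], [204, 335, 9, 7]) [ 455.7 -255.9]
a red (7, [308.9, 263.9], [308, 261, 4, 6]) [505.7  25.4]
a grn (56, [183.5, 376.5], [179, 373, 10, 8]) [ 476.4 -345.1]
a blu (144, [307.5, 224.5], [289, 217, 37, 16]) [425.5 150.1]
a blu (48, [216.5, 402.0], [213, 399, 8, 7]) [ 558.6 -356. ]
a blu (8, [425.8, 18
[... 312 characters left out ...]
362, 210, 4, 10]) [ 401.5 -252.1]
b yel (16, [307.4, 217.4], [305, 216, 6, 4]) [ 576.3 -234.5]
b yel (14, [285.1, 236.4], [282, 236, 8, 2]) [ 638.9 -126.7]
b yel (13, [366.0, 223.9], [365, 221, 3, 7]) [ 397.4 -194. ]
b yel (10, [367.8, 231.1], [367, 229, 3, 5]) [ 395.1 -153.3]
b yel (8, [327.4, 234.5], [325, 234, 5, 2]) [ 515.  -135.8]
b yel (7, [357.3, 192.9], [356, 192, 3, 3]) [ 411.8 -394. ]
b red (58, [267.4, 265.4], [263, 260, 9, 12]) [677.2  17.2]
b red (26, [327.3, 250.0], [325, 248, 6, 6]) [516.  -54.3]
b red (11, [345.6, 213.9], [344, 213, 4, 3]) [ 456.9 -252.9]
b blu (316, [378.6, 323.8], [360, 309, 37, 27]) [401.4 243. ]
b blu (10, [313.1, 198.7], [311, 198, 5, 3]) [ 560.5 -353.5]
```

View pics/w6.png

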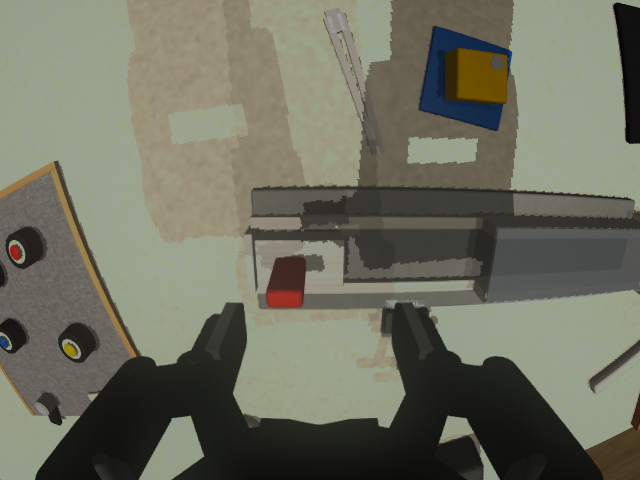

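The view shows the block on the pad, with its top at (478,76) and tall parallax; the side camera puts it at (396.9, 199.9), centred. The green carrier has already been knocked, to about (476,−345). Next I fetch the red one.

```bash

python3 -m inch '-2.5 -35 0 0 0 0;-2.5 -35 0 0 0 0;-2.5 -35 0 0 0 0;-2.5 -35 4 0 0 0;-2.5 -35 10 0 0 0;-2.5 -35 10 0 0 0;-2.5 -35 10 0 0 0;-2.5 -35 10 0 0 0;-2.5 -31 10 0 0 0;0 0 8 0 0 0' >/dev/null
python3 -m inch '0 0 0 0 0 0;0 0 0 0 0 0;0 0 0 0 0 0;0 0 0 0 0 0;0 0 0 0 0 0;0 0 0 0 0 0;0 0 0 0 0 0;0 0 0 0 0 0;0 0 0 0 0 0;0 0 0 0 0 0'
python3 - <<'E'
from h import *
plan(456.3,-254.4,9)
c=cap('wrist','w7.png')
for k in ('red','yel','blu','grn'):
    for x in blobs(c['image'],*COL[k],40)[0][:5]:
        if x[0]<1500: print(k,x,onz(c,*x[1],35,True).round(1)[:2])
E
```

```text
time_s: 16.05
eef_pos: [454.9, -255.1, 99.7]
ee_rot: [-0.0, 0.095, 0.995, 0.0]
force: [0.1, -0.5, -0.5]
grip_width: 0.749
grip_force: 0.0
shift [-1.2  0.9 90.7] then turn [ 0.   -0.   -0.06] | L [  -6.9 -391.8] z 99.7 t 16.1 grip 0.749 0.0
red (466, [319.6, 258.8], [307, 247, 27, 25]) [ 454.2 -254.4]
yel (447, [98.1, 310.4], [63, 235, 63, 130]) [ 465.7 -422.4]
yel (314, [436.5, 316.1], [429, 294, 15, 49]) [ 510.2 -185.4]
yel (275, [370.3, 133.7], [340, 120, 62, 24]) [ 386.7 -212.9]
yel (271, [373.9, 396.3], [363, 389, 23, 16]) [ 572.  -235.5]
yel (257, [306.9, 147.7], [284, 138, 49, 22]) [ 388.1 -248.8]
grn (382, [196.7, 308.9], [185, 299, 24, 21]) [ 474.7 -341.4]
```

View pics/w7.png

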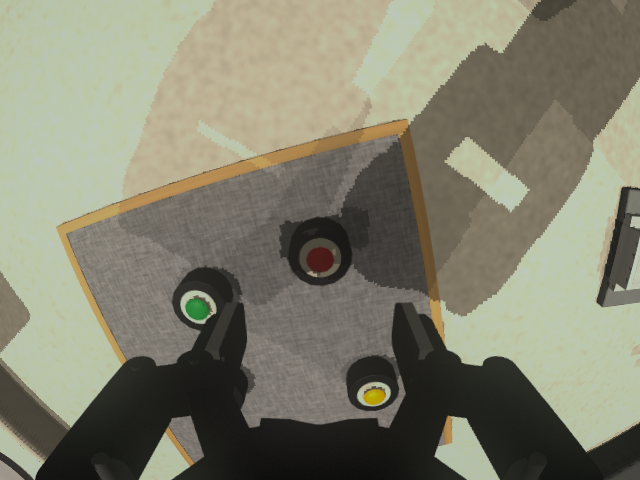

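The red stone is at (320,259) between the fingers, i.e. (454,−254); green is at (197,309) and yellow at (374,396). Grasp red.

```bash

python3 -m inch '0 0.5 15 0 0 0;0 0 18 0 0 0;0 0 18 0 0 0;0 0 16 0 0 0;0 0 12 0 0 0;0 0 7 0 0 0;0 0 4.5 0 0 0;0 0 0 0 0 0;0 0 0 0 0 0;0 0 0 0 0 0' >/dev/null
python3 -m inch '0 0 0 0 0 0;0 0 0 0 0 0;0 0 0 0 0 0;0 0 0 0 0 0;0 0 0 0 0 0;0 0 0 0 0 0;0 0 0 0 0 0;0 0 0 0 0 0;0 0 0 0 0 0;0 0 0 0 0 0' 0.2 50
python3 -m inch '0 0 -5 0 0 0;0 0 -15 0 0 0;0 0 -20 0 0 0;0 0 -20 0 0 0;0 0 -20 0 0 0;0 0 -20 0 0 0;0 0 -15 0 0 0;0 0 -10 0 0 0;0 0 0 0 0 0;0 0 0 0 0 0'
python3 -m inch '0 0 0 0 0 0;2.5 35 0 0 0 0;2.5 35 0 0 0 0;2.5 35 0 0 0 0;2.5 35 0 0 0 0;2.5 35 0 0 0 0;2.5 35 0 0 0 0;2.5 35 0 0 0 0;2.5 35 0 0 0 0;0 35 0 0 0 0'
python3 -m inch '0 35 0 0 0 0;0 30 0 0 0 0;0 0 0 0 0 0;0 0 0 0 0 0;0 0 0 0 0 0;0 0 0 0 0 0;0 0 0 0 0 0;0 0 0 0 0 0;0 0 0 0 0 0;0 0 0 0 0 0'
python3 - <<'E'
from h import *
planL(0,0,15)
c=cap('wrist','w8.png');s=ctrl.sense()
# stone in tool frame: stone top ~ TCP z + 26
for x in blobs(c['image'],*COL['red'],60)[0][:4]:
    p=onz(c,*x[1],s['eef_pos'][2]+26,True); print(x,(W2L(p)-W2L(s['eef_pos'])).round(1))
E
```

```text
time_s: 17.77
eef_pos: [455.3, -254.8, 10.0]
ee_rot: [0.0, 0.095, 0.995, -0.0]
force: [-1.4, 1.7, 6.2]
grip_width: 0.448
grip_force: 50.0
time_s: 18.6
eef_pos: [454.9, -254.5, 134.0]
ee_rot: [0.0, 0.095, 0.995, -0.0]
force: [-0.3, 0.0, -1.3]
grip_width: 0.454
grip_force: 52.7
time_s: 19.43
eef_pos: [494.2, 60.3, 133.2]
ee_rot: [-0.001, 0.095, 0.995, 0.0]
force: [-0.0, -0.1, -0.6]
grip_width: 0.451
grip_force: 52.7
time_s: 20.27
eef_pos: [507.3, 121.9, 134.2]
ee_rot: [0.0, 0.095, 0.995, 0.0]
force: [-0.2, 1.2, -0.3]
grip_width: 0.451
grip_force: 52.8
shift [-24.5  11.7 119.2] then turn [ 0.    0.   -0.06] | L [-24.6 -11.6] z 134.2 t 20.3 grip 0.451 52.8
(920, [317.3, 344.8], [298, 329, 40, 33]) [-2.4 -0.6]
(581, [169.1, 312.0], [152, 303, 36, 19]) [-15.5 -57.2]
```

View pics/w8.png

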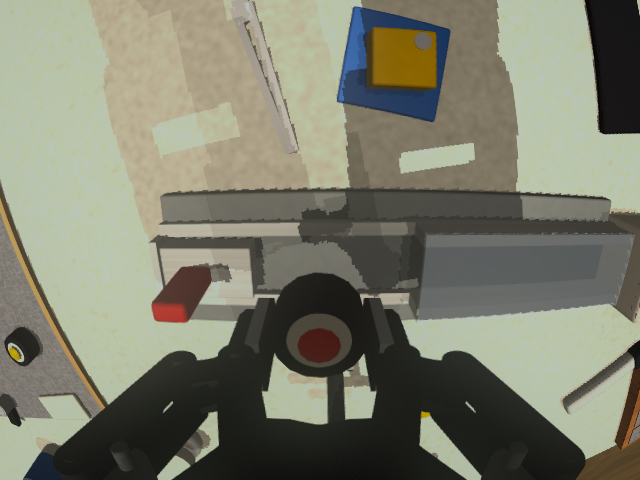

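The view shows red held upright, stone at (317,345), sitting about 2 mm toward −x of the TCP. I'll compensate, lower it into the bay and release.

```bash

python3 -m inch '-13 6 0 0 0 0;-13 5.7 10 0 0 0;0 0 20 0 0 0;0 0 25 0 0 0;0 0 25 0 0 0;0 0 18 0 0 0;0 0 10 0 0 0;0 0 6 0 0 0;0 0 3.5 0 0 0;0 0 0 0 0 0'
python3 -m inch '0 0 0.5 0 0 0;0 0 0 0 0 0;0 0 0 0 0 0;0 0 0 0 0 0;0 0 0 0 0 0;0 0 0 0 0 0;0 0 0 0 0 0;0 0 0 0 0 0;0 0 0 0 0 0;0 0 0 0 0 0' 0.65
python3 -m inch '0 0 -5 0 0 0;0 0 -15 0 0 0;0 0 -25 0 0 0;0 0 -30 0 0 0;0 0 -30 0 0 0;0 0 -20 0 0 0;0 0 -10 0 0 0;0 0 0 0 0 0;0 0 0 0 0 0;0 0 0 0 0 0'
python3 - <<'E'
from h import *
planL(0,-152,60)
c=cap('wrist','w9.png')
def P(x,y,z): return tuple(int(round(v)) for v in proj(c,[*L2W(x,y),z],True))
for x in blobs(c['image'],*COL['red'],60)[0][:4]: print(x, W2L(onz(c,*x[1],41,True)).round(1))
i=c['image'][100:420,150:470].copy();cv2.imwrite('pics/w9c.png',cv2.resize(i,None,fx=1.8,fy=1.8)[:,:,::-1])
E
```

```text
time_s: 21.15
eef_pos: [535.3, 128.9, 16.9]
ee_rot: [0.0, 0.095, 0.995, 0.0]
force: [0.9, -0.4, -0.5]
grip_width: 0.445
grip_force: 52.8
time_s: 21.98
eef_pos: [535.0, 128.9, 16.2]
ee_rot: [-0.0, 0.095, 0.995, 0.0]
force: [-0.6, 0.2, 0.1]
grip_width: 0.649
grip_force: 0.0
time_s: 22.82
eef_pos: [534.3, 128.8, 149.6]
ee_rot: [-0.001, 0.095, 0.995, -0.0]
force: [-0.3, -0.1, 0.1]
grip_width: 0.647
grip_force: 0.0
shift [  -0.5 -152.1   89.7] then turn [-0.01 -0.03 -0.06] | L [0.7 0.2] z 149.6 t 22.8 grip 0.647 0.0
(566, [154.5, 263.8], [138, 255, 34, 19]) [  22.  -128.9]
(88, [320.6, 244.4], [313, 241, 18, 8]) [6.3 1.4]
(65, [322.2, 232.1], [315, 229, 15, 7]) [-3.   2.6]
```

View pics/w9c.png

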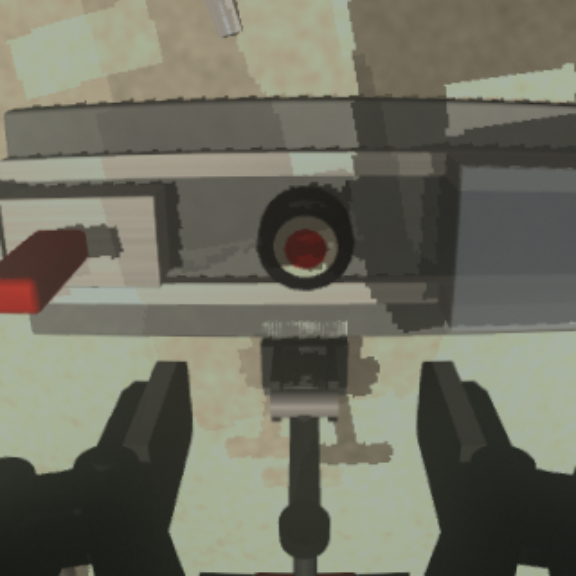

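Red stands upright in the bay, stone at (306,249) in the crop and between the guides. Now push the slide from behind its grip.

```bash

python3 -m inch '0 -30 0 0 0 0;0 -30 0 0 0 0;0 -30 0 0 0 0;0 -30 0 0 0 0;0 -32 0 0 0 0;0 0 20 0 0 0;0 0 25 0 0 0;0 0 25 0 0 0;0 0 15 0 0 0;0 0 5 0 0 0' 0
python3 -m inch '0 5 0 0 0 0;0 8 0 0 0 0;0 15 0 0 0 0;0 18 0 0 0 0;0 18 0 0 0 0;0 18 0 0 0 0;0 18 0 0 0 0;0 18 0 0 0 0;0 18 0 0 0 0;0 14 0 0 0 0'
python3 -m inch '0 8 0 0 0 0;0 4 0 0 0 0;0 1 0 0 0 0;0 1 0 0 0 0;0 0 0 0 0 0;0 0 0 0 0 0;0 0 0 0 0 0;0 0 0 0 0 0;0 0 0 0 0 0;0 0 0 0 0 0'
python3 -c "
from h import *
planL(0,19,60);s=ctrl.sense();print(np.round(s['force'],1))
b=cap('side');p=[x for x in blobs(b['image'],*COL['red'],5)[0]];print(p)
for x in p: print(W2L(onz(b,*x[1],93)).round(1))
"
```

```text
time_s: 23.7
eef_pos: [504.4, -20.0, 57.9]
ee_rot: [-0.003, 0.095, 0.995, 0.001]
force: [0.1, -0.1, -0.0]
grip_width: -0.004
grip_force: 0.0
time_s: 24.53
eef_pos: [534.7, 127.7, 62.1]
ee_rot: [0.0, 0.094, 0.996, -0.001]
force: [-2.3, -9.8, 0.1]
grip_width: -0.001
grip_force: 5.0
time_s: 25.37
eef_pos: [537.1, 140.3, 62.1]
ee_rot: [-0.0, 0.095, 0.996, -0.001]
force: [-3.2, -8.4, -0.4]
grip_width: -0.003
grip_force: 4.4
shift [1.3 7.  2.1] then turn [-0.02  0.   -0.05] | L [ 1.3 12. ] z 62.1 t 25.4 grip -0.003 4.4
[-3.2 -8.4 -0.4]
[(58, [267.4, 265.4], [263, 260, 9, 12])]
[136.1  -8.3]
```

```bash

python3 -m inch '0 2 0 0 0 0;0 2 0 0 0 0;0 2 0 0 0 0;0 1 0 0 0 0;0 0 0 0 0 0;0 0 0 0 0 0;0 0 0 0 0 0;0 0 0 0 0 0;0 0 0 0 0 0;0 0 0 0 0 0'
python3 -m inch '0 2 0 0 0 0;0 1 0 0 0 0;0 0 0 0 0 0;0 0 0 0 0 0;0 0 0 0 0 0;0 0 0 0 0 0;0 0 0 0 0 0;0 0 0 0 0 0;0 0 0 0 0 0;0 0 0 0 0 0'
```

```text
time_s: 26.25
eef_pos: [538.0, 145.5, 62.1]
ee_rot: [-0.001, 0.095, 0.996, -0.003]
force: [-7.8, -19.4, 4.0]
grip_width: 0.005
grip_force: 10.3
time_s: 27.08
eef_pos: [538.1, 145.9, 62.2]
ee_rot: [-0.002, 0.095, 0.996, -0.005]
force: [-12.4, -35.5, 8.8]
grip_width: 0.0
grip_force: 18.8
```

The end stop shows as a sharp rise in force to 37 N at L y ≈ 17.5. Now back off so the spring follows, and lift.

```bash

python3 -m inch '0 -4 0 0 0 0;0 -8 0 0 0 0;0 -14 0 0 0 0;0 -18 0 0 0 0;0 -18 0 0 0 0;0 -18 0 0 0 0;0 -18 0 0 0 0;0 -18 0 0 0 0;0 -18 0 0 0 0;0 -14 0 0 0 0'
python3 -m inch '0 -10 0 0 0 0;0 -10 0 0 0 0;0 0 -10 0 0 0;0 0 -20 0 0 0;0 0 -25 0 0 0;0 0 -20 0 0 0;0 0 0 0 0 0;0 0 0 0 0 0;0 0 0 0 0 0;0 0 0 0 0 0' 0.75
python3 - <<'E'
from h import *
a=cap('scene','s10.png');b=cap('side');c=cap('wrist')
ca=[x for x in blobs(a['image'],*COL['red'],5)[0]];cb=blobs(b['image'],*COL['red'],5)[0]
print([x[1] for x in ca],[x[1] for x in cb])
for k,(u,v) in (('grn',(183,376)),('blu',(216,402)),('yel',(266,357))):
    for x in blobs(a['image'],*COL[k],6)[0]:
        p=onz(a,*x[1],35)
        if 380<p[0]<640 and -450<p[1]<-200 and x[0]<100:print('scene',k,x[1],p.round(1)[:2])
p=onz(a,266,357,35);plan(574,-235.6,100)
i=cv2.imread('pics/s10.png')[150:430,150:450];cv2.imwrite('pics/s10c.png',cv2.resize(i,None,fx=2,fy=2))
E
```

```text
time_s: 27.92
eef_pos: [511.6, 4.4, 62.4]
ee_rot: [0.001, 0.095, 0.995, -0.0]
force: [0.8, -1.5, -1.1]
grip_width: 0.001
grip_force: 0.5
time_s: 28.75
eef_pos: [507.0, -14.0, 135.5]
ee_rot: [-0.001, 0.095, 0.995, 0.0]
force: [0.0, 0.1, 0.4]
grip_width: 0.75
grip_force: 0.0
[[390.9, 246.0], [314.9, 242.1], [547.6, 195.7], [515.7, 169.6]] [[267.4, 265.5], [326.7, 250.7]]
scene grn [183.9, 375.7] [ 475.8 -343.5]
scene blu [216.5, 402.0] [ 558.6 -356. ]
scene yel [265.9, 357.1] [ 574.5 -236.8]
shift [-107.5 -204.7   35.4] then turn [ 0.   -0.01 -0.06] | L [   0.3 -145.5] z 135.6 t 28.9 grip 0.752 0.0
```

View pics/s10c.png

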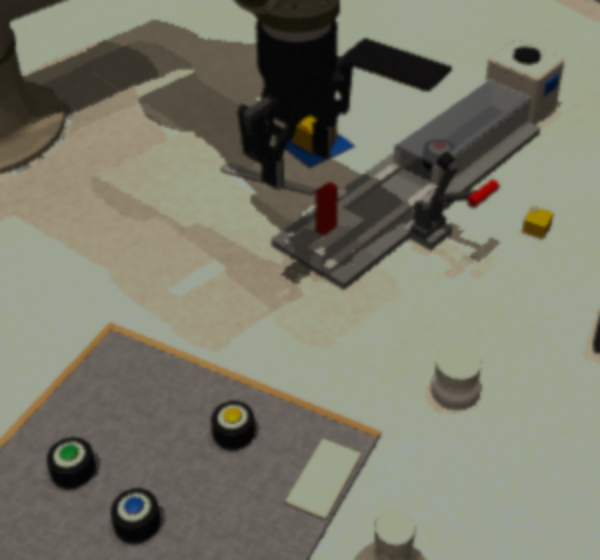

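Red is visible inside the magazine mouth (437,148), the slide is home, the clamp is open and the other three carriers haven't moved. Yellow next.

```bash

python3 -m inch '-13.4 -25.6 0 0 0 0;-13.4 -25.6 0 0 0 0;-13.4 -25.6 0 0 0 0;-13.4 -25.6 0 0 0 0;-13.4 -25.6 10 0 0 0;-13.4 -25.6 10 0 0 0;-13.4 -25.6 10 0 0 0;-13.4 -25.6 6 0 0 0;0 0 0 0 0 0;0 0 0 0 0 0' >/dev/null
python3 -m inch '0 0 0 0 0 0;0 0 0 0 0 0;0 0 0 0 0 0;0 0 0 0 0 0;0 0 0 0 0 0;0 0 0 0 0 0;0 0 0 0 0 0;0 0 0 0 0 0;0 0 0 0 0 0;0 0 0 0 0 0'
python3 - <<'E'
from h import *
c=cap('wrist','w11.png')
for k in ('red','yel','blu','grn'):
    for x in blobs(c['image'],*COL[k],40)[0][:5]:
        p=onz(c,*x[1],35,True)
        if x[0]<1500: print(k,x,p.round(1)[:2])
        if k=='yel' and np.hypot(p[0]-574,p[1]+235)<15: plan(p[0]+.7,p[1],9)
E
```

```text
time_s: 30.57
eef_pos: [573.9, -235.9, 100.2]
ee_rot: [-0.0, 0.095, 0.995, 0.0]
force: [-1.3, -0.3, -1.1]
grip_width: 0.747
grip_force: 0.0
yel (440, [74.2, 283.2], [50, 224, 48, 102]) [ 560.7 -415.8]
yel (368, [164.8, 10.8], [124, 0, 68, 34]) [ 407.2 -294.2]
yel (216, [629.6, 473.8], [612, 463, 28, 17]) [1023.5  161.9]
yel (107, [104.4, 343.2], [94, 327, 21, 32]) [ 613.3 -412.5]
blu (343, [138.7, 267.3], [129, 257, 21, 22]) [ 557.8 -354. ]
grn (458, [118.6, 141.1], [108, 128, 22, 27]) [ 475.8 -341.2]
```

```bash
python3 - <<'E'
from h import *
c=cap('wrist')
for x in blobs(c['image'],(15,110,40),(36,255,255),30,(250,200,400,330))[0][:5]:
    p=onz(c,*x[1],35,True); print(x,p.round(1)); 
    if x[0]>200: plan(p[0]+.7,p[1],9)
E
```

```text
(546, [319.3, 258.5], [306, 246, 28, 26]) [ 573.2 -235.3   35. ]
shift [ 0.2  0.5 91.2] then turn [ 0.   -0.   -0.06] | L [ 106.5 -351.1] z 100.2 t 30.7 grip 0.749 0.0
(49, [398.0, 206.8], [396, 200, 4, 19]) [ 550.1 -184.2   35. ]
```

```bash

python3 -m inch '0 0.5 15 0 0 0;0 0 18 0 0 0;0 0 18 0 0 0;0 0 16 0 0 0;0 0 12 0 0 0;0 0 7 0 0 0;0 0 5 0 0 0;0 0 0 0 0 0;0 0 0 0 0 0;0 0 0 0 0 0' >/dev/null
python3 -m inch '0 0 0 0 0 0;0 0 0 0 0 0;0 0 0 0 0 0;0 0 0 0 0 0;0 0 0 0 0 0;0 0 0 0 0 0;0 0 0 0 0 0;0 0 0 0 0 0;0 0 0 0 0 0;0 0 0 0 0 0' 0.2 50
python3 -m inch '0 0 -5 0 0 0;0 0 -15 0 0 0;0 0 -20 0 0 0;0 0 -20 0 0 0;0 0 -20 0 0 0;0 0 -20 0 0 0;0 0 -15 0 0 0;0 0 -10 0 0 0;0 0 0 0 0 0;0 0 0 0 0 0'
python3 -m inch '15 30 0 0 0 0;15 32 0 0 0 0;15 32 0 0 0 0;15 32 0 0 0 0;15 32 0 0 0 0;15 32 0 0 0 0;15 32 0 0 0 0;0 32 0 0 0 0;0 32 0 0 0 0;0 32 0 0 0 0'
python3 -m inch '0 32 0 0 0 0;0 0 0 0 0 0;0 0 0 0 0 0;0 0 0 0 0 0;0 0 0 0 0 0;0 0 0 0 0 0;0 0 0 0 0 0;0 0 0 0 0 0;0 0 0 0 0 0;0 0 0 0 0 0'
python3 - <<'E'
from h import *
planL(1.5,0,16)
c=cap('wrist','w12.png');s=ctrl.sense()
for x in blobs(c['image'],(15,110,40),(36,255,255),100,(250,280,400,420))[0][:4]:
    p=onz(c,*x[1],s['eef_pos'][2]+25,True); print(x,(W2L(p)-W2L(s['eef_pos'])).round(1))
E
```

```text
time_s: 32.33
eef_pos: [574.5, -235.7, 10.1]
ee_rot: [0.001, 0.095, 0.995, -0.0]
force: [-0.9, 0.5, 6.2]
grip_width: 0.448
grip_force: 50.4
time_s: 33.17
eef_pos: [573.8, -235.3, 133.8]
ee_rot: [-0.0, 0.095, 0.995, 0.0]
force: [0.2, 0.0, -1.4]
grip_width: 0.445
grip_force: 50.3
time_s: 34.0
eef_pos: [530.4, 98.4, 133.0]
ee_rot: [-0.001, 0.095, 0.995, -0.0]
force: [0.7, -0.4, -1.4]
grip_width: 0.448
grip_force: 50.3
time_s: 34.83
eef_pos: [537.2, 128.0, 134.2]
ee_rot: [0.0, 0.095, 0.995, 0.0]
force: [0.7, 0.6, -1.2]
grip_width: 0.449
grip_force: 50.4
shift [2.200e+00 1.000e-01 1.182e+02] then turn [ 0.    0.   -0.06] | L [ 3.7 -0.2] z 134.2 t 34.8 grip 0.449 50.4
(1165, [318.7, 344.3], [298, 327, 43, 35]) [-1.9 -0. ]
```

```bash

python3 -m inch '2.2 0 0 0 0 0;0 0 10 0 0 0;0 0 20 0 0 0;0 0 25 0 0 0;0 0 25 0 0 0;0 0 18 0 0 0;0 0 10 0 0 0;0 0 6 0 0 0;0 0 3.5 0 0 0;0 0 0 0 0 0'
python3 -m inch '0 0 0.5 0 0 0;0 0 0 0 0 0;0 0 0 0 0 0;0 0 0 0 0 0;0 0 0 0 0 0;0 0 0 0 0 0;0 0 0 0 0 0;0 0 0 0 0 0;0 0 0 0 0 0;0 0 0 0 0 0' 0.65
python3 -m inch '0 0 -5 0 0 0;0 0 -15 0 0 0;0 0 -25 0 0 0;0 0 -30 0 0 0;0 0 -30 0 0 0;0 0 -20 0 0 0;0 0 -10 0 0 0;0 0 0 0 0 0;0 0 0 0 0 0;0 0 0 0 0 0'
python3 - <<'E'
from h import *
planL(0,-152,60)
c=cap('wrist','w13.png')
for k,lo,hi in (('yel',(15,110,40),(36,255,255)),('red',)+COL['red']):
  for x in blobs(c['image'],lo,hi,60)[0][:5]: print(k,x, W2L(onz(c,*x[1],41,True)).round(1))
E
```

```text
time_s: 35.72
eef_pos: [535.3, 128.6, 16.9]
ee_rot: [0.0, 0.095, 0.995, 0.0]
force: [-0.2, 0.3, -1.2]
grip_width: 0.449
grip_force: 50.5
time_s: 36.55
eef_pos: [535.0, 128.6, 16.2]
ee_rot: [0.0, 0.095, 0.995, 0.0]
force: [0.4, -0.2, 0.2]
grip_width: 0.653
grip_force: 0.0
time_s: 37.38
eef_pos: [534.3, 128.6, 149.6]
ee_rot: [-0.001, 0.095, 0.995, -0.0]
force: [-0.7, -0.4, -0.7]
grip_width: 0.655
grip_force: 0.0
shift [  -0.4 -151.8   89.7] then turn [-0.01 -0.03 -0.06] | L [ 0.7 -0.1] z 149.6 t 37.4 grip 0.655 0.0
yel (3486, [380.1, 30.0], [349, 0, 66, 60]) [-144.2   41.4]
yel (2272, [616.3, 454.9], [581, 423, 59, 57]) [364.6 467.5]
yel (1087, [44.2, 286.1], [0, 172, 103, 222]) [  47.3 -257.8]
yel (393, [319.5, 237.3], [308, 227, 23, 22]) [0.9 0.4]
red (566, [155.0, 263.7], [139, 255, 33, 19]) [  21.9 -128.7]
```

```bash

python3 -m inch '0 -30 0 0 0 0;0 -30 0 0 0 0;0 -30 0 0 0 0;0 -30 0 0 0 0;0 -32 0 0 0 0;0 0 20 0 0 0;0 0 25 0 0 0;0 0 25 0 0 0;0 0 15 0 0 0;0 0 5 0 0 0' 0
python3 -m inch '0 5 0 0 0 0;0 8 0 0 0 0;0 15 0 0 0 0;0 18 0 0 0 0;0 18 0 0 0 0;0 18 0 0 0 0;0 18 0 0 0 0;0 18 0 0 0 0;0 18 0 0 0 0;0 14 0 0 0 0'
python3 -m inch '0 8 0 0 0 0;0 5 0 0 0 0;0 3 0 0 0 0;0 2 0 0 0 0;0 1 0 0 0 0;0 1 0 0 0 0;0 1 0 0 0 0;0 0 0 0 0 0;0 0 0 0 0 0;0 0 0 0 0 0'
python3 -m inch '0 1 0 0 0 0;0 0.5 0 0 0 0;0 0 0 0 0 0;0 0 0 0 0 0;0 0 0 0 0 0;0 0 0 0 0 0;0 0 0 0 0 0;0 0 0 0 0 0;0 0 0 0 0 0;0 0 0 0 0 0'
```

```text
time_s: 38.27
eef_pos: [504.4, -20.3, 57.9]
ee_rot: [-0.003, 0.095, 0.995, 0.001]
force: [-1.1, -0.1, -0.9]
grip_width: 0.003
grip_force: 0.0
time_s: 39.1
eef_pos: [534.6, 127.4, 62.1]
ee_rot: [0.0, 0.094, 0.996, -0.001]
force: [-3.3, -9.5, 1.3]
grip_width: 0.001
grip_force: 5.2
time_s: 39.93
eef_pos: [538.0, 145.4, 62.1]
ee_rot: [-0.001, 0.095, 0.996, -0.002]
force: [-6.6, -17.2, 3.2]
grip_width: -0.003
grip_force: 9.4
time_s: 40.77
eef_pos: [538.0, 145.6, 62.2]
ee_rot: [-0.001, 0.095, 0.996, -0.003]
force: [-7.9, -24.8, 5.6]
grip_width: -0.002
grip_force: 13.7
```

```bash

python3 -m inch '0 -4 0 0 0 0;0 -8 0 0 0 0;0 -14 0 0 0 0;0 -18 0 0 0 0;0 -18 0 0 0 0;0 -18 0 0 0 0;0 -18 0 0 0 0;0 -18 0 0 0 0;0 -18 0 0 0 0;0 -14 0 0 0 0'
python3 -m inch '0 -10 0 0 0 0;0 -10 0 0 0 0;0 0 -10 0 0 0;0 0 -20 0 0 0;0 0 -25 0 0 0;0 0 -20 0 0 0;0 0 0 0 0 0;0 0 0 0 0 0;0 0 0 0 0 0;0 0 0 0 0 0' 0.75
python3 - <<'E'
from h import *
a=cap('scene','s14.png');b=cap('side')
print([x[1] for x in blobs(a['image'],*COL['red'],5)[0]],[x[1] for x in blobs(b['image'],*COL['red'],5)[0]])
for k in ('grn','blu'):
    for x in blobs(a['image'],*COL[k],6)[0]:
        p=onz(a,*x[1],35)
        if 380<p[0]<640 and -450<p[1]<-200 and x[0]<100:print('scene',k,x[1],p.round(1)[:2])
plan(558.2,-354.6,100)
E
```

```text
time_s: 41.6
eef_pos: [511.3, 2.7, 62.3]
ee_rot: [0.001, 0.095, 0.995, -0.0]
force: [0.5, -1.5, -1.5]
grip_width: -0.0
grip_force: 0.5
time_s: 42.43
eef_pos: [506.7, -15.8, 135.5]
ee_rot: [-0.001, 0.095, 0.995, 0.0]
force: [-0.8, -0.2, -0.4]
grip_width: 0.749
grip_force: 0.0
[[390.9, 246.0], [314.3, 242.4], [547.6, 195.7], [516.0, 169.5]] [[267.4, 265.4], [327.2, 250.4]]
scene grn [183.9, 375.7] [ 475.8 -343.5]
scene blu [216.5, 402.0] [ 558.6 -356. ]
shift [-114.6 -322.8   35.3] then turn [ 0.   -0.01 -0.06] | L [   0.2 -147.3] z 135.5 t 42.5 grip 0.751 0.0
```

```bash

python3 -m inch '-11.5 -32.3 0 0 0 0;-11.5 -32.3 0 0 0 0;-11.5 -32.3 0 0 0 0;-11.5 -32.3 0 0 0 0;-11.5 -32.3 0 0 0 0;-11.5 -32.3 0 0 0 0;-11.5 -32.3 10 0 0 0;-11.5 -32.3 10 0 0 0;-11.5 -32.3 10 0 0 0;-11.1 -32.1 5 0 0 0' >/dev/null
python3 -m inch '0 0 0 0 0 0;0 0 0 0 0 0;0 0 0 0 0 0;0 0 0 0 0 0;0 0 0 0 0 0;0 0 0 0 0 0;0 0 0 0 0 0;0 0 0 0 0 0;0 0 0 0 0 0;0 0 0 0 0 0'
python3 - <<'E'
from h import *
c=cap('wrist','w14.png')
for k,lo,hi in (('blu',(98,100,35),(128,255,255)),('grn',(45,90,35),(85,255,255))):
  for x in blobs(c['image'],lo,hi,60)[0][:4]:
    p=onz(c,*x[1],35,True); print(k,x,p.round(1)); 
    if np.hypot(p[0]-558,p[1]+355)<20: plan(p[0]+.7,p[1],9)
E
```

```text
time_s: 44.2
eef_pos: [558.5, -354.8, 101.2]
ee_rot: [-0.0, 0.095, 0.995, -0.0]
force: [0.5, 0.2, -0.3]
grip_width: 0.75
grip_force: 0.0
blu (479, [318.0, 257.7], [306, 246, 25, 24]) [ 557.6 -355.    35. ]
shift [ 0.2 -0.2 92.2] then turn [-0.    0.   -0.06] | L [ 113.2 -470.9] z 101.2 t 44.2 grip 0.753 0.0
grn (669, [312.5, 117.3], [298, 103, 30, 29]) [ 475.6 -342.3   35. ]
```

View pics/w14.png

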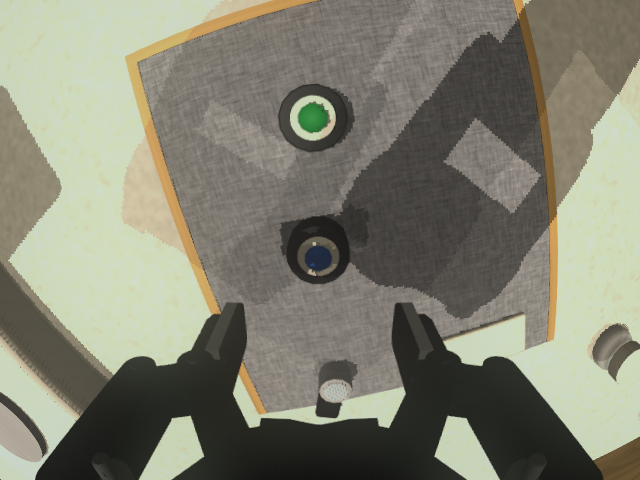

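The blue stone at (318,258) is centred between the fingers. The loupe at (335,387) and green at (312,117) are clear. Grasp and carry.

```bash

python3 -m inch '0 0 16 0 0 0;0 0 18 0 0 0;0 0 18 0 0 0;0 0 16 0 0 0;0 0 12 0 0 0;0 0 7 0 0 0;0 0 5 0 0 0;0 0 0 0 0 0;0 0 0 0 0 0;0 0 0 0 0 0' >/dev/null
python3 -m inch '0 0 0 0 0 0;0 0 0 0 0 0;0 0 0 0 0 0;0 0 0 0 0 0;0 0 0 0 0 0;0 0 0 0 0 0;0 0 0 0 0 0;0 0 0 0 0 0;0 0 0 0 0 0;0 0 0 0 0 0' 0.2 50
python3 -m inch '0 0 -5 0 0 0;0 0 -15 0 0 0;0 0 -20 0 0 0;0 0 -20 0 0 0;0 0 -20 0 0 0;0 0 -20 0 0 0;0 0 -15 0 0 0;0 0 -10 0 0 0;0 0 0 0 0 0;0 0 0 0 0 0'
python3 -m inch '16 31 0 0 0 0;16 31 0 0 0 0;16 31 0 0 0 0;16 31 0 0 0 0;16 31 0 0 0 0;16 31 0 0 0 0;14 31 0 0 0 0;0 32 0 0 0 0;0 32 0 0 0 0;0 32 0 0 0 0'
python3 -m inch '0 32 0 0 0 0;0 32 0 0 0 0;0 32 0 0 0 0;0 32 0 0 0 0;0 31 0 0 0 0;0 0 0 0 0 0;0 0 0 0 0 0;0 0 0 0 0 0;0 0 0 0 0 0;0 0 0 0 0 0'
python3 - <<'E'
from h import *
planL(1.5,0,16)
c=cap('wrist','w15.png');s=ctrl.sense()
for x in blobs(c['image'],(98,100,35),(128,255,255),100,(250,280,400,420))[0][:4]:
    p=onz(c,*x[1],s['eef_pos'][2]+25,True); print(x,(W2L(p)-W2L(s['eef_pos'])).round(1))
E
```

```text
time_s: 45.92
eef_pos: [558.9, -355.2, 10.1]
ee_rot: [0.001, 0.095, 0.995, -0.0]
force: [0.2, 0.2, 5.4]
grip_width: 0.449
grip_force: 50.4
time_s: 46.75
eef_pos: [558.4, -354.8, 133.8]
ee_rot: [-0.0, 0.095, 0.995, 0.0]
force: [-0.1, 0.8, -1.0]
grip_width: 0.446
grip_force: 50.2
time_s: 47.58
eef_pos: [509.0, -25.1, 133.1]
ee_rot: [-0.001, 0.095, 0.995, 0.0]
force: [0.6, -0.5, -0.7]
grip_width: 0.45
grip_force: 50.3
time_s: 48.42
eef_pos: [539.7, 128.4, 134.0]
ee_rot: [-0.0, 0.096, 0.995, -0.0]
force: [-0.0, -0.5, 0.0]
grip_width: 0.447
grip_force: 50.4
shift [  4.5  -0.7 118. ] then turn [-0.   -0.01 -0.07] | L [6.1 0.7] z 134.0 t 48.4 grip 0.447 50.4
(1060, [318.9, 344.1], [299, 328, 41, 33]) [-2.2  0. ]
```

```bash

python3 -m inch '4.3 0 0 0 0 0;0 -0.5 10 0 0 0;0 0 20 0 0 0;0 0 25 0 0 0;0 0 25 0 0 0;0 0 18 0 0 0;0 0 10 0 0 0;0 0 6 0 0 0;0 0 3.5 0 0 0;0 0 0 0 0 0'
python3 -m inch '0 0 0.5 0 0 0;0 0 0 0 0 0;0 0 0 0 0 0;0 0 0 0 0 0;0 0 0 0 0 0;0 0 0 0 0 0;0 0 0 0 0 0;0 0 0 0 0 0;0 0 0 0 0 0;0 0 0 0 0 0' 0.65
python3 -m inch '0 0 -5 0 0 0;0 0 -15 0 0 0;0 0 -25 0 0 0;0 0 -30 0 0 0;0 0 -30 0 0 0;0 0 -20 0 0 0;0 0 -10 0 0 0;0 0 0 0 0 0;0 0 0 0 0 0;0 0 0 0 0 0'
python3 - <<'E'
from h import *
planL(0,-152,60)
c=cap('wrist','w16.png')
for x in blobs(c['image'],(98,100,35),(128,255,255),60,(250,180,400,300))[0][:5]: print(x, W2L(onz(c,*x[1],41,True)).round(1))
E
```

```text
time_s: 49.3
eef_pos: [535.8, 129.7, 16.9]
ee_rot: [0.0, 0.095, 0.995, 0.0]
force: [-0.5, 0.5, -0.2]
grip_width: 0.451
grip_force: 50.5
time_s: 50.13
eef_pos: [535.5, 129.7, 16.2]
ee_rot: [-0.0, 0.095, 0.995, 0.0]
force: [-0.3, 0.5, 0.9]
grip_width: 0.65
grip_force: 0.0
time_s: 50.97
eef_pos: [534.8, 129.7, 149.6]
ee_rot: [-0.001, 0.095, 0.995, -0.0]
force: [0.5, -0.1, -0.2]
grip_width: 0.658
grip_force: 0.0
shift [  -0.2 -153.    89.7] then turn [-0.01 -0.03 -0.06] | L [1.  1.1] z 149.6 t 51.0 grip 0.658 0.0
(66, [320.9, 244.4], [314, 241, 16, 7]) [6.6 2.6]
```

Blue's stone sits where red's did in the bay view, (321,244), so it is placed the same way. Push.

```bash

python3 -m inch '0 -30 0 0 0 0;0 -30 0 0 0 0;0 -30 0 0 0 0;0 -30 0 0 0 0;0 -33 0 0 0 0;0 0 20 0 0 0;0 0 25 0 0 0;0 0 25 0 0 0;0 0 15 0 0 0;0 0 5 0 0 0' 0
python3 -m inch '0 5 0 0 0 0;0 8 0 0 0 0;0 15 0 0 0 0;0 18 0 0 0 0;0 18 0 0 0 0;0 18 0 0 0 0;0 18 0 0 0 0;0 18 0 0 0 0;0 18 0 0 0 0;0 14 0 0 0 0'
python3 -m inch '0 8 0 0 0 0;0 5 0 0 0 0;0 3 0 0 0 0;0 2 0 0 0 0;0 1 0 0 0 0;0 1 0 0 0 0;0 1 0 0 0 0;0 0 0 0 0 0;0 0 0 0 0 0;0 0 0 0 0 0'
python3 -m inch '0 1 0 0 0 0;0 0.5 0 0 0 0;0 0 0 0 0 0;0 0 0 0 0 0;0 0 0 0 0 0;0 0 0 0 0 0;0 0 0 0 0 0;0 0 0 0 0 0;0 0 0 0 0 0;0 0 0 0 0 0'
```

```text
time_s: 51.85
eef_pos: [504.7, -20.1, 57.9]
ee_rot: [-0.003, 0.095, 0.995, 0.001]
force: [-0.8, 0.0, -0.2]
grip_width: 0.001
grip_force: 0.0
time_s: 52.68
eef_pos: [535.0, 127.5, 62.1]
ee_rot: [0.0, 0.094, 0.996, -0.001]
force: [-3.0, -10.1, 0.1]
grip_width: -0.002
grip_force: 5.4
time_s: 53.52
eef_pos: [538.3, 145.4, 62.1]
ee_rot: [-0.001, 0.095, 0.996, -0.003]
force: [-6.8, -18.2, 3.8]
grip_width: 0.003
grip_force: 10.0
time_s: 54.35
eef_pos: [538.3, 145.6, 62.2]
ee_rot: [-0.001, 0.095, 0.996, -0.004]
force: [-10.0, -27.9, 6.2]
grip_width: -0.001
grip_force: 14.2
```

```bash

python3 -m inch '0 -4 0 0 0 0;0 -8 0 0 0 0;0 -14 0 0 0 0;0 -18 0 0 0 0;0 -18 0 0 0 0;0 -18 0 0 0 0;0 -18 0 0 0 0;0 -18 0 0 0 0;0 -18 0 0 0 0;0 -14 0 0 0 0'
python3 -m inch '0 -10 0 0 0 0;0 -10 0 0 0 0;0 0 -10 0 0 0;0 0 -20 0 0 0;0 0 -25 0 0 0;0 0 -20 0 0 0;0 0 0 0 0 0;0 0 0 0 0 0;0 0 0 0 0 0;0 0 0 0 0 0' 0.75
python3 - <<'E'
from h import *
a=cap('scene','s17.png');b=cap('side')
print([x[1] for x in blobs(a['image'],*COL['red'],5)[0]],[x[1] for x in blobs(b['image'],*COL['red'],5)[0]])
for x in blobs(a['image'],*COL['grn'],6)[0]:
        p=onz(a,*x[1],35)
        if 380<p[0]<640 and -450<p[1]<-200 and x[0]<100:print('grn',x[1],p.round(1)[:2])
plan(475.7,-342.3,100)
E
```

```text
time_s: 55.18
eef_pos: [511.6, 2.8, 62.3]
ee_rot: [0.001, 0.095, 0.995, -0.0]
force: [0.9, -1.5, 0.4]
grip_width: -0.002
grip_force: 0.5
time_s: 56.02
eef_pos: [507.0, -15.6, 135.5]
ee_rot: [-0.001, 0.095, 0.995, 0.0]
force: [-0.6, -0.8, -0.0]
grip_width: 0.747
grip_force: 0.0
[[390.9, 246.0], [314.3, 242.5], [547.6, 195.7], [516.0, 169.5]] [[267.4, 265.5], [327.3, 250.4]]
grn [183.9, 375.7] [ 475.8 -343.5]
shift [ -31.  -326.5   35.4] then turn [ 0.   -0.01 -0.06] | L [   0.5 -147.1] z 135.5 t 56.1 grip 0.751 0.0
```

```bash

python3 -m inch '-3.1 -32.6 0 0 0 0;-3.1 -32.6 0 0 0 0;-3.1 -32.6 0 0 0 0;-3.1 -32.6 0 0 0 0;-3.1 -32.6 0 0 0 0;-3.1 -32.6 0 0 0 0;-3.1 -32.6 10 0 0 0;-3.1 -32.6 10 0 0 0;-3.1 -32.6 10 0 0 0;-3.1 -32.6 5 0 0 0' >/dev/null
python3 -m inch '0 0 0 0 0 0;0 0 0 0 0 0;0 0 0 0 0 0;0 0 0 0 0 0;0 0 0 0 0 0;0 0 0 0 0 0;0 0 0 0 0 0;0 0 0 0 0 0;0 0 0 0 0 0;0 0 0 0 0 0'
python3 - <<'E'
from h import *
c=cap('wrist','w18.png')
for x in blobs(c['image'],(40,80,30),(88,255,255),60,(200,180,440,330))[0][:4]:
    p=onz(c,*x[1],35,True); print(x,p.round(1)); plan(p[0]+.7,p[1],9)
E
```

```text
time_s: 57.78
eef_pos: [476.2, -342.0, 101.2]
ee_rot: [0.0, 0.095, 0.995, -0.0]
force: [-0.4, -0.6, 0.1]
grip_width: 0.751
grip_force: 0.0
(511, [317.7, 257.3], [305, 246, 26, 24]) [ 474.9 -342.4   35. ]
shift [ 0.5 -0.4 92.2] then turn [-0.    0.   -0.06] | L [  29.9 -473.4] z 101.2 t 57.8 grip 0.75 0.0
```

```bash

python3 -m inch '0.5 -0.4 16 0 0 0;0 0 18 0 0 0;0 0 18 0 0 0;0 0 16 0 0 0;0 0 12 0 0 0;0 0 7 0 0 0;0 0 5 0 0 0;0 0 0 0 0 0;0 0 0 0 0 0;0 0 0 0 0 0' >/dev/null
python3 -m inch '0 0 0 0 0 0;0 0 0 0 0 0;0 0 0 0 0 0;0 0 0 0 0 0;0 0 0 0 0 0;0 0 0 0 0 0;0 0 0 0 0 0;0 0 0 0 0 0;0 0 0 0 0 0;0 0 0 0 0 0' 0.2 50
python3 -m inch '0 0 -5 0 0 0;0 0 -15 0 0 0;0 0 -20 0 0 0;0 0 -20 0 0 0;0 0 -20 0 0 0;0 0 -20 0 0 0;0 0 -15 0 0 0;0 0 -10 0 0 0;0 0 0 0 0 0;0 0 0 0 0 0'
python3 -m inch '4 31 0 0 0 0;4 31 0 0 0 0;4 31 0 0 0 0;4 31 0 0 0 0;4 31 0 0 0 0;4 31 0 0 0 0;4 31 0 0 0 0;0 32 0 0 0 0;0 32 0 0 0 0;0 32 0 0 0 0'
python3 -m inch '0 32 0 0 0 0;0 32 0 0 0 0;0 32 0 0 0 0;0 32 0 0 0 0;0 32 0 0 0 0;0 0 0 0 0 0;0 0 0 0 0 0;0 0 0 0 0 0;0 0 0 0 0 0;0 0 0 0 0 0'
python3 - <<'E'
from h import *
planL(1.5,0,16)
c=cap('wrist','w19.png');s=ctrl.sense()
for x in blobs(c['image'],(40,80,30),(88,255,255),100,(250,280,400,420))[0][:4]:
    p=onz(c,*x[1],s['eef_pos'][2]+25,True); print(x,(W2L(p)-W2L(s['eef_pos'])).round(1))
E
```

```text
time_s: 59.5
eef_pos: [475.9, -342.7, 10.0]
ee_rot: [0.0, 0.095, 0.995, -0.0]
force: [-1.1, 0.8, 5.0]
grip_width: 0.449
grip_force: 50.2
time_s: 60.33
eef_pos: [475.5, -342.2, 133.9]
ee_rot: [-0.0, 0.095, 0.995, 0.0]
force: [-0.8, 0.1, -2.3]
grip_width: 0.45
grip_force: 50.3
time_s: 61.17
eef_pos: [506.7, -28.0, 133.0]
ee_rot: [-0.001, 0.095, 0.995, 0.0]
force: [0.7, -1.2, -0.9]
grip_width: 0.449
grip_force: 50.4
time_s: 62.0
eef_pos: [537.5, 126.3, 134.0]
ee_rot: [-0.0, 0.096, 0.995, -0.0]
force: [-0.3, -0.1, -0.7]
grip_width: 0.452
grip_force: 50.4
shift [  2.7   1.7 118. ] then turn [-0.   -0.01 -0.07] | L [ 4.3 -1.7] z 134.0 t 62.0 grip 0.452 50.4
(1126, [318.7, 344.4], [298, 328, 42, 34]) [-2.  -0.1]
```

```bash

python3 -m inch '2.6 1.7 0 0 0 0;0 0 10 0 0 0;0 0 20 0 0 0;0 0 25 0 0 0;0 0 25 0 0 0;0 0 18 0 0 0;0 0 10 0 0 0;0 0 6 0 0 0;0 0 3.5 0 0 0;0 0 0 0 0 0'
python3 -m inch '0 0 0.5 0 0 0;0 0 0 0 0 0;0 0 0 0 0 0;0 0 0 0 0 0;0 0 0 0 0 0;0 0 0 0 0 0;0 0 0 0 0 0;0 0 0 0 0 0;0 0 0 0 0 0;0 0 0 0 0 0' 0.65
python3 -m inch '0 0 -5 0 0 0;0 0 -15 0 0 0;0 0 -25 0 0 0;0 0 -30 0 0 0;0 0 -30 0 0 0;0 0 -20 0 0 0;0 0 -10 0 0 0;0 0 0 0 0 0;0 0 0 0 0 0;0 0 0 0 0 0'
python3 - <<'E'
from h import *
planL(0,-152,60)
c=cap('wrist','w20.png')
for x in blobs(c['image'],(40,80,30),(88,255,255),60,(250,180,400,300))[0][:5]: print(x, W2L(onz(c,*x[1],41,True)).round(1))
E
```

```text
time_s: 62.88
eef_pos: [535.6, 129.5, 16.9]
ee_rot: [0.0, 0.095, 0.995, 0.0]
force: [-0.2, -0.3, -0.5]
grip_width: 0.448
grip_force: 50.6
time_s: 63.72
eef_pos: [535.4, 129.5, 16.2]
ee_rot: [-0.0, 0.095, 0.995, -0.0]
force: [-0.7, 1.1, 0.3]
grip_width: 0.651
grip_force: 0.0
time_s: 64.55
eef_pos: [534.7, 129.5, 149.6]
ee_rot: [-0.001, 0.095, 0.995, -0.0]
force: [1.1, -0.2, 0.3]
grip_width: 0.652
grip_force: 0.0
shift [  -0.2 -152.8   89.7] then turn [-0.01 -0.03 -0.06] | L [0.9 0.9] z 149.6 t 64.5 grip 0.652 0.0
(369, [319.6, 237.5], [309, 227, 22, 21]) [1.2 1.4]
```

```bash

python3 -m inch '0 -30 0 0 0 0;0 -30 0 0 0 0;0 -30 0 0 0 0;0 -30 0 0 0 0;0 -33 0 0 0 0;0 0 20 0 0 0;0 0 25 0 0 0;0 0 25 0 0 0;0 0 15 0 0 0;0 0 5 0 0 0' 0
python3 -m inch '0 5 0 0 0 0;0 8 0 0 0 0;0 15 0 0 0 0;0 18 0 0 0 0;0 18 0 0 0 0;0 18 0 0 0 0;0 18 0 0 0 0;0 18 0 0 0 0;0 18 0 0 0 0;0 14 0 0 0 0'
python3 -m inch '0 8 0 0 0 0;0 5 0 0 0 0;0 3 0 0 0 0;0 2 0 0 0 0;0 1 0 0 0 0;0 1 0 0 0 0;0 1 0 0 0 0;0 0 0 0 0 0;0 0 0 0 0 0;0 0 0 0 0 0'
python3 -m inch '0 1 0 0 0 0;0 0.5 0 0 0 0;0 0 0 0 0 0;0 0 0 0 0 0;0 0 0 0 0 0;0 0 0 0 0 0;0 0 0 0 0 0;0 0 0 0 0 0;0 0 0 0 0 0;0 0 0 0 0 0'
python3 -m inch '0 -4 0 0 0 0;0 -8 0 0 0 0;0 -14 0 0 0 0;0 -18 0 0 0 0;0 -18 0 0 0 0;0 -18 0 0 0 0;0 -18 0 0 0 0;0 -18 0 0 0 0;0 -18 0 0 0 0;0 -14 0 0 0 0'
python3 -m inch '0 -10 0 0 0 0;0 -10 0 0 0 0;0 0 -10 0 0 0;0 0 -20 0 0 0;0 0 -25 0 0 0;0 0 -30 0 0 0;0 0 -30 0 0 0;0 0 -10 0 0 0;0 0 0 0 0 0;0 0 0 0 0 0'
python3 -m inch '0 30 0 0 0 0;0 30 0 0 0 0;0 30 0 0 0 0;0 30 0 0 0 0;0 30 0 0 0 0;0 0 0 0 0 0;0 0 0 0 0 0;0 0 0 0 0 0;0 0 0 0 0 0;0 0 0 0 0 0'
python3 - <<'E'
from h import *
a=cap('scene','s21.png');b=cap('side');c=cap('wrist','w21.png')
print([x[1] for x in blobs(a['image'],*COL['red'],5)[0]],[x[1] for x in blobs(b['image'],*COL['red'],5)[0]])
E
```

```text
time_s: 65.43
eef_pos: [504.5, -20.3, 57.9]
ee_rot: [-0.003, 0.095, 0.995, 0.001]
force: [0.5, -0.6, 0.1]
grip_width: 0.001
grip_force: 0.0
time_s: 66.27
eef_pos: [534.8, 127.2, 62.1]
ee_rot: [0.0, 0.094, 0.996, -0.001]
force: [-3.6, -11.5, 0.6]
grip_width: -0.0
grip_force: 5.8
time_s: 67.1
eef_pos: [538.2, 145.4, 62.1]
ee_rot: [-0.001, 0.095, 0.996, -0.002]
force: [-6.3, -18.3, 3.5]
grip_width: -0.003
grip_force: 9.5
time_s: 67.93
eef_pos: [538.2, 145.6, 62.1]
ee_rot: [-0.001, 0.095, 0.996, -0.003]
force: [-8.7, -26.0, 4.3]
grip_width: -0.004
grip_force: 13.7
time_s: 68.77
eef_pos: [511.5, 2.6, 62.4]
ee_rot: [0.001, 0.095, 0.995, -0.0]
force: [0.4, -0.6, -0.9]
grip_width: 0.001
grip_force: 0.5
time_s: 69.6
eef_pos: [507.2, -15.7, 186.2]
ee_rot: [0.0, 0.095, 0.996, 0.0]
force: [0.6, 0.7, -1.3]
grip_width: 0.0
grip_force: 0.0
time_s: 70.43
eef_pos: [535.5, 130.1, 185.9]
ee_rot: [-0.0, 0.096, 0.995, -0.0]
force: [0.2, 0.4, 0.1]
grip_width: -0.001
grip_force: 0.0
[[391.2, 245.7], [312.0, 245.1], [547.6, 195.7], [515.7, 169.6]] [[267.4, 265.3], [327.3, 250.0]]
```

View pics/w21.png

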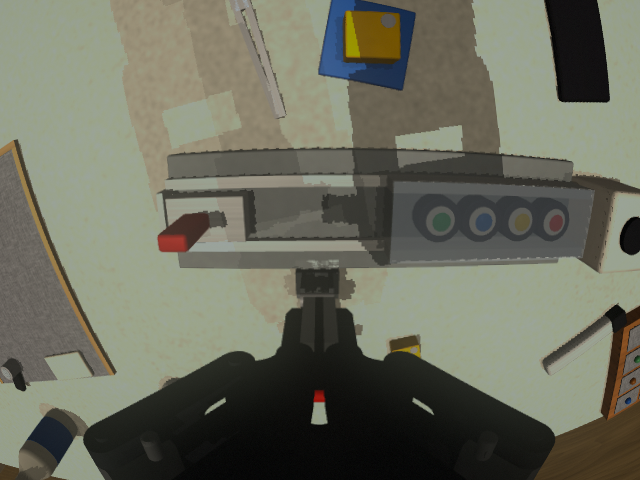

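The view shows all four stones under the magazine roof: green (441,222), blue (484,222), yellow (521,221) and red (555,222). The slide is home, the clamp is open and the block is on the pad.

```bash
python3 -c "
from rig import ctrl
print(ctrl.finish_job())"
```

```text
the job is handed in; nothing more can be done
None
```

The job is handed in at about 70 s: the clamp is open, the larger yellow block stands centred on the blue pad, all four carriers are in the magazine, the slide is home, and I saw nothing else on the bench disturbed.

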